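# Load the insulation test cell and arm its guarded switch

### The arm

A 6-joint arm with a two-finger parallel gripper is mounted at the origin on the work surface. World frame = base frame: x ahead of the robot, y to its left, z up, the work surface at z = 0. Lengths are in m, angles in rad, forces in N, time in s.
With the tool pointing down it reaches from about 0.3 to 0.775 m from the base axis. Payload 14.6 kg.
Tool frame: the origin (TCP) lies on the centre line of the jaws, within the pads' length; the fingertips stand 19 mm ahead of it and the grasp point (between the pads) is the TCP (ctrl.tip_reach is the distance from the TCP to the fingertips, in m); x points along the fingers, y is the direction in which the jaws open and shut, and the axes are right-handed (so a half turn about x gives the same grasp; the last joint's range is limited). The gripper opens to 94 mm and grips with 3 to 60 N. Pads are 16 mm wide; open, the fingers measure 119 mm over their backs; the gripper's body (75 mm by 177 mm) begins 78 mm behind the grasp point.
Start: joints at [-1.219, 0.3, 1.521, -0, 1.321, -0.067], TCP at [0.224, -0.502, 0.224] pointing down, gripper open.
Joint ranges: [-3.03, 3.03], [-0.79, 2.21], [0.23, 2.52], [-1.04, 4.18], [0, 3.07], [-2.55, 2.55]. Speed limits (rad/s): [2.22, 2.22, 2.57, 3.14, 3.14, 3.14].

### API

Orientations are given as [roll, pitch, yaw] about the fixed x, y, z axes, in that order (R = Rz(yaw) Ry(pitch) Rx(roll)).
In Python, from station import ctrl, optics, models gives the robot as it stands. The module is installed in compiled form; this text tells all that it offers.
- The arm moves only by the tool arm_command, never from a script. Its argument "deltas" is a list of rows, each an object with "translation": the shift along the tool's x, y, z in units of 25 mm (1.0 is 25 mm), a list of three; "turn": the turn, a rotation vector about the tool's x, y, z in units of 5 degrees (1.0 is 5 degrees), a list of three. In form: [{"translation": [x, y, z], "turn": [rx, ry, rz]}, ...]. A call has 1 to 12 rows; each row is the pose to reach, as a shift and turn from the pose commanded when the call began, along the tool's axes at that moment; what a row does not reach only later rows make up. A row lasts 1/12 s, in which the tool goes at most 41.7 mm and 7.16 degrees, less where a joint would pass 70% of its speed; a pose out of reach is approached as far as the arm can. A call with a gripper value outside its range is refused whole. "gripper" is the finger opening in mm, from 0 to 94, set as the call begins (left out, the last holds). The fingers move at their own pace and stop on an object; "force" is the grip in N (left out, the last holds). Time passes only in rows, so rows that repeat a pose let the fingers close. It gives the time, the measured TCP pose, the force and the opening at its end, in the units of the state.
- ctrl.get_obs(): the state, without advancing time (a new reading comes with each control period).
- optics.camera(name): name is "scene" or "side" or "wrist"; returns the picture (400x640x3 uint8, red, green, blue); there is no depth.
- optics.get_calibration(name): a dict with "K" (3x3 intrinsics, pixels), "origin" and "orientation" of the camera in the world. Camera axes: x right, y down, z forward; pixel columns grow to the right and rows downward; lengths in m; the calibration is good to about 2 mm. A picture is of the moment at which its call begins: read the wrist's pose just before it. get_calibration takes no time and is no camera call; for the wrist camera it gives the pose at the moment of the call.
- ctrl.hand_in(): hands the job in, once; it reports no verdict.
Trained networks look in the newest picture that a camera, given by its name, has taken for a name from the list of things; names that differ only in an ending like _2 or _b are one class to them, and where a whole thing is asked for, a point or a joint stands for the part that bears it (a point fixed in the world has none). Each returns a list of dicts, best first, with "score" (0 to 1); they miss things now and then, are a little off and sometimes report something else, mostly with a low value. They report only what shows in the picture. A call takes as long as a camera call. They do not tell look-alikes from the thing itself.
- models.look_for(target, camera): "box" ([left, top, right, bottom] in pixels, round what is visible of it).
- models.cut_out(target, camera): "pixels" (400x640 bool, what is visible of it) and "box" ([left, top, right, bottom] in pixels, round what is visible of it).
- models.mark_of(target, camera): "at" ([column, row] in pixels: a listed point, or the origin of a listed thing).
The state is a dict: "time_s": time; "qpos": joint angles; "joint_vel": joint speeds; "tau": joint torques, N m; "ee_pos": TCP position; "eef_rot": TCP orientation; "force": force on the tool from outside, world axes, zero at the start; "moment": the same for the moment, N m; "grip_width": finger opening in m.
Only numpy, scipy, OpenCV 4.12 (cv2) and the standard library are available. Lean on these libraries where they do the work, as an engineer would, in place of code of your own. Each camera call takes 0.05 s, during which the arm holds its last target.

### The job

Load the sloping test cell: lay the rectangular ceramic plate flat on its deck, lengthwise up the slope, between the two cheeks and down against the lower stop, then gently set the steel electrode squarely on top of the plate, block down, also against the stop. Then lift the guard on the supply box fully open, throw the toggle beneath it fully over towards the hinge and close the guard again. Leave the round disc, the bottle and the beaker where they are.

Things in the scene. Friction and masses are not known exactly. Their poses are not given: they have to be found in the camera images.
- sample_c (a point): Rectangular white ceramic plate, 70 x 50 x 10 mm (its x, y, z), about 0.11 kg, lying flat on the bench; brittle. The point is its centre, 5 mm above its underside.
- electrode_c (a point): Steel electrode: block 50 x 46 x 20 mm (x, y, z) with an upright black grip in the middle of its top, 30 mm (x) by 20 mm (y) and 40 mm tall; 60 mm tall in all, about 0.38 kg, standing upright on the bench. The point is half-way up, 30 mm above its underside and 10 mm above the top of the block.
- deck: Steel deck of the test cell, sloping 30 degrees, low end towards the robot, on a wooden base 150 x 110 x 16 mm. Origin on the deck's top face, mid-width, at the inner face of the lower stop; x runs uphill along the deck, y across, z square out of it. The deck reaches to x = 86 mm; 70 mm wide up to x = 18 mm, above that 42 mm, so fingers can pass beside a plate.
- seat (a point): Where the centre of the seated plate belongs: 35 mm uphill of the lower stop and 5 mm off the deck; same axes as the deck. The electrode's own point belongs at deck (25, 0, 40) mm.
- stop (a point): Middle of the top of the white lower stop, 24 mm off the deck; the stop is 7 mm thick and 70 mm wide. Two white cheeks run 15 mm uphill from it, 18 mm high, inner faces 28 mm either side of the middle, so a plate has 3 mm of play each side. Same axes as the deck.
- console: Grey supply box 160 x 120 x 60 mm (x, y, z), fixed to the bench. Origin at the centre of its underside; x points away from its operator side, towards the hinge of the guard, z up. The toggle and its guard stand on its top, on the middle line.
- guard (a joint): Hinge angle of the guard: 0 closed (level), 1.9 rad fully open. It turns about the console's y axis, and its free end rises. Plain lightly damped hinge: from beyond about 1.6 rad it falls open to 1.9 and stays, before that it falls shut by its own weight (60 g).
- guard_tab (a point): Centre of the guard's lifting tab: 24 mm long, 26 mm wide, 6 mm thick, 106 mm from the hinge. The guard is a grey plate 96 mm long from the hinge, 70 mm wide, 4 mm thick, with side walls 30 mm deep and no front wall. Closed, the tab is 109 mm above the bench with 45 mm free below it. The frame turns with the guard: -x points from hinge to tab.
- guard_hinge (a point): Middle of the guard's hinge line, 108 mm above the bench, 55 mm from the console's centre along its x. The frame turns with the guard.
- toggle (a joint): Angle of the steel toggle: 0 off, leaning 0.5 rad towards the operator side (console -x); 1.0 rad on, leaning 0.5 rad towards the hinge. It stays where it is left; about 1.5 N at the tip moves it.
- toggle_tip (a point): Centre of the round tip (13 mm across) of the toggle lever, 38 mm from its pivot. The pivot lies 12 mm from the console's centre towards the operator, 64 mm above the bench.
- disc_c (a point): Bystander: round white ceramic disc, 60 mm across, 14 mm thick; the point is its centre. Not to be used.
- bottle: Bystander: white plastic bottle, 64 mm across, 150 mm tall; origin at its underside.
- beaker: Bystander: clear beaker, 68 mm across, 85 mm tall; origin at its underside.
There are look-alikes about, which are no part of the job. What is shaped like the part that bears electrode_c but orange is not meant. What is shaped like the part that bears sample_c but orange or pink is not meant.

How it is judged:
By the outcome, as a careful person would: the job done as asked, in the order asked, and still so for the second after the job is handed in, with the robot touching nothing.
It also fails if it takes over 72 s, if anything falls off the work surface, if the arm or the gripper's body presses on something with over 40 N, if the wrist force passes 120 N, or if a joint passes its speed limit or range.

## Working session

There is one attempt and no reset: what is moved stays moved. The work goes in short steps, Python scripts to look and compute and a tool call to move; the robot and the scene stay as the last step left them, time stands still between calls to the robot, and variables do not carry over. Pictures are saved under pics/ and viewed, and the job is handed in when it is done.

Besides the shell and the picture viewer there is one more tool, called after "Request:" by a JSON object that holds its "name" and its "arguments", one argument or row to a line. arm_command: Moves the arm, as the interface text tells. Its arguments: {"type":"object","properties":{"deltas":{"type":"array"},"gripper":{"type":"number"},"force":{"type":"number"}},"required":["deltas"]}

```bash
mkdir -p pics; cat > h.py <<'E'
import numpy as np, cv2
from scipy.spatial.transform import Rotation as R
from station import ctrl, optics, models
def snap(n,f):
    im=optics.camera(n); cv2.imwrite('pics/'+f,im[:,:,::-1]); return im
def ray(n,px):
    c=optics.get_calibration(n); K=np.array(c['K']); o=np.array(c['origin']); M=np.array(c['orientation'])
    if M.shape!=(3,3): M=R.from_euler('xyz',M).as_matrix()
    d=M@np.linalg.solve(K,[px[0],px[1],1]); return o,d/np.linalg.norm(d)
def atz(n,px,z):
    o,d=ray(n,px); return o+d*(z-o[2])/d[2]
def tri(obs):
    A=np.zeros((3,3));b=np.zeros(3);rs=[]
    for n,p in obs:
        o,d=ray(n,p); P=np.eye(3)-np.outer(d,d); A+=P;b+=P@o; rs.append((o,d))
    x=np.linalg.solve(A,b); return x,[np.linalg.norm(np.cross(x-o,d)) for o,d in rs]
def proj(n,X):
    c=optics.get_calibration(n); K=np.array(c['K']); o=np.array(c['origin']); M=np.array(c['orientation'])
    if M.shape!=(3,3): M=R.from_euler('xyz',M).as_matrix()
    q=K@(M.T@(np.array(X)-o)); return q[:2]/q[2]
def toolrot():
    s=ctrl.get_obs(); return R.from_euler('xyz',s['eef_rot'])
E
python3 - <<'E'
from h import *
np.set_printoptions(precision=4,suppress=True)
print(ctrl.get_obs())
for n in ['scene','side','wrist']:
    snap(n,f'{n}0.png'); print(n,optics.get_calibration(n))
    for t in ['sample_c','electrode_c','deck','seat','stop','console','guard_tab','guard_hinge','toggle_tip','disc_c','bottle','beaker']:
        print(t,[(np.round(m['at'],1).tolist(),round(float(m['score']),2)) for m in models.mark_of(t,n)])
E
```

```text
{'time_s': 0.0, 'qpos': array([-1.2186,  0.3005,  1.5216,  0.    ,  1.3207, -0.0666]), 'joint_vel': array([ 0.0005, -0.0019, -0.0016,  0.0008,  0.0005,  0.0002]), 'tau': array([ -0.0012, -53.1811, -35.2736,   0.0708,   0.0244,  -0.0001]), 'ee_pos': array([ 0.2236, -0.5022,  0.2239]), 'eef_rot': array([-1.6382,  1.5697,  1.9222]), 'force': array([-0.2093,  0.4296,  0.4074]), 'moment': array([-0.0192,  0.0164, -0.0067]), 'grip_width': 0.0937669374498054}
scene {'K': array([[367.5013,   0.    , 316.587 ],
       [  0.    , 367.5013, 202.8046],
       [  0.    ,   0.    ,   1.    ]]), 'origin': array([1.076 , 0.2562, 0.6292]), 'orientation': array([-2.3014,  0.0051,  1.9742])}
sample_c [([330.0, 214.8], 0.93), ([340.7, 182.8], 0.78), ([387.0, 207.2], 0.75)]
electrode_c [([210.2, 167.5], 0.79), ([179.6, 191.4], 0.77)]
deck [([385.3, 241.3], 0.95), ([448.7, 345.2], 0.35)]
seat [([387.5, 240.7], 0.79), ([449.8, 345.3], 0.58)]
stop [([388.2, 225.4], 0.94)]
console [([237.1, 227.9], 0.75)]
guard_tab [([242.0, 180.3], 0.65)]
guard_hinge [([212.3, 204.6], 0.83)]
toggle_tip []
disc_c [([448.9, 2
[... 481 characters left out ...]
, 261.4], 0.55)]
seat [([261.7, 254.2], 0.71)]
stop [([278.7, 261.9], 0.77)]
console [([307.4, 179.8], 0.67)]
guard_tab [([325.0, 155.5], 0.96), ([276.9, 258.3], 0.45)]
guard_hinge [([291.4, 142.7], 0.88), ([375.7, 150.4], 0.66)]
toggle_tip []
disc_c [([288.1, 330.8], 0.9)]
bottle [([185.9, 308.2], 0.62)]
beaker [([303.5, 132.1], 0.69)]
wrist {'K': array([[321.4205,   0.    , 317.0829],
       [  0.    , 321.4205, 196.9163],
       [  0.    ,   0.    ,   1.    ]]), 'origin': array([ 0.2882, -0.4748,  0.3855]), 'orientation': array([ 2.8962,  0.0009, -1.1519])}
sample_c []
electrode_c []
deck []
seat []
stop []
console []
guard_tab []
guard_hinge []
toggle_tip []
disc_c []
bottle []
beaker []
```

View pictures.

View pics/scene0.png

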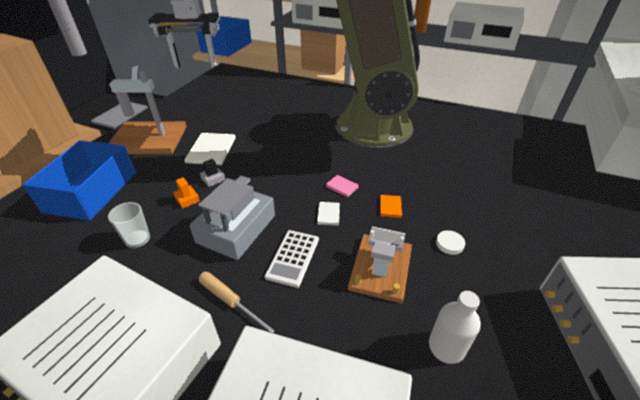

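View pics/side0.png

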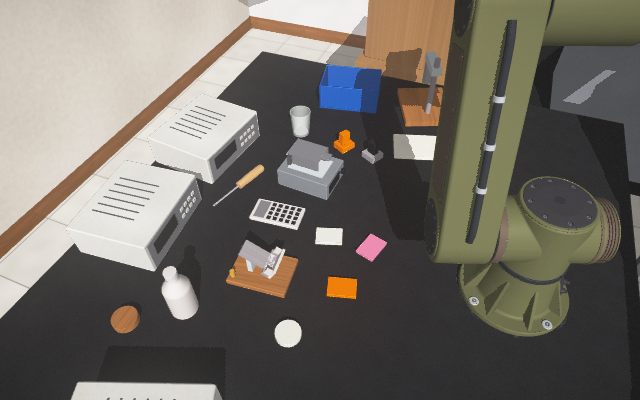

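View pics/wrist0.png

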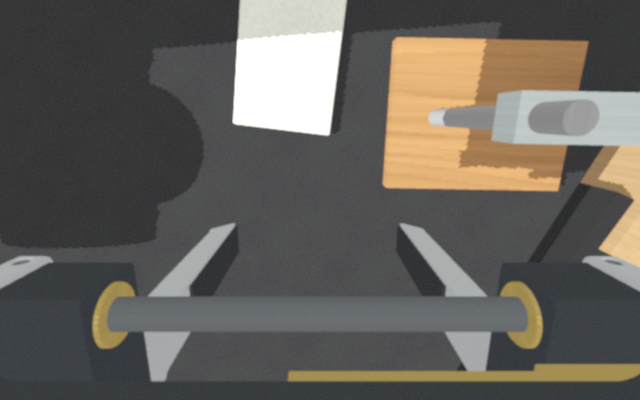

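```bash
python3 - <<'E'
import cv2
a=cv2.imread('pics/scene0.png');cv2.imwrite('pics/sc1.png',cv2.resize(a[140:290,110:480],(800,324),interpolation=cv2.INTER_CUBIC))
a=cv2.imread('pics/side0.png');cv2.imwrite('pics/si1.png',cv2.resize(a[110:310,220:440],(660,600),interpolation=cv2.INTER_CUBIC))
E
```

```text
(no output)
```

View pics/sc1.png

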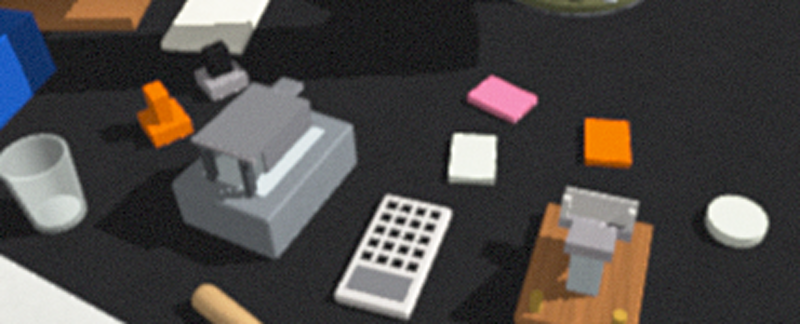

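View pics/si1.png

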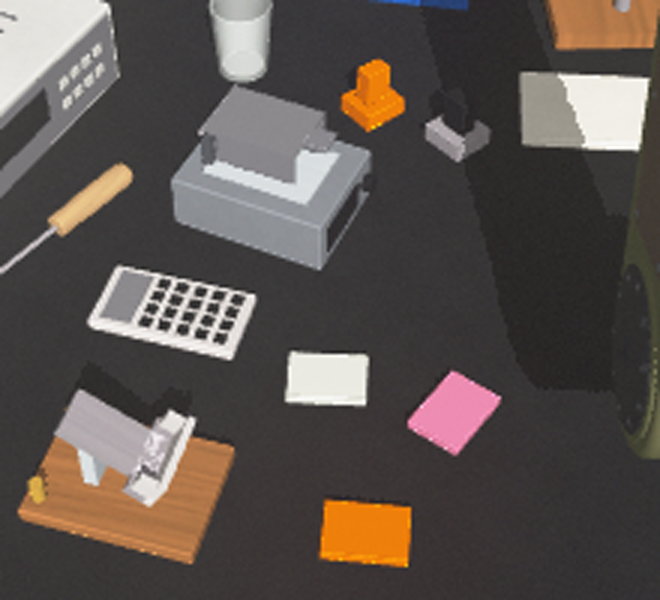

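White plate is at scene (330,215) / side (328,237), with pink and orange look-alikes at scene (341,183) and (387,207). The steel electrode with black grip is at scene (210,168) / side (375,150), and its orange look-alike is at scene (180,191). The enlarged crops confirm both.

```bash
python3 - <<'E'
from h import *
np.set_printoptions(precision=4,suppress=True)
for nm,a,b in [('sample',(330,214.8),(327.6,237.2)),('elec',(210.2,167.5),(375.5,149.8)),('deck',(385.3,241.3),(276.4,261.4)),('seat',(387.5,240.7),(261.7,254.2)),('stop',(388.2,225.4),(278.7,261.9)),('console',(237.1,227.9),(307.4,179.8)),('tab',(242,180.3),(325,155.5)),('hinge',(212.3,204.6),(291.4,142.7)),('disc',(448.9,241.1),(288.1,330.8)),('bottle',(446.4,346.3),(185.9,308.2)),('beaker',(137,238.7),(303.5,132.1))]:
    print(nm,*tri([('scene',a),('side',b)]))
# top-face contours -> rectified for existing images
import cv2
for n in ['scene','side']:
    im=cv2.imread(f'pics/{n}0.png'); hsv=cv2.cvtColor(im,cv2.COLOR_BGR2HSV)
    c=(330,215) if n=='scene' else (328,237)
    m=((hsv[...,2]>150)&(hsv[...,1]<60)).astype(np.uint8)
    k,l=cv2.connectedComponents(m); mm=(l==l[c[1],c[0]]).astype(np.uint8)
    cs,_=cv2.findContours(mm,cv2.RETR_EXTERNAL,cv2.CHAIN_APPROX_NONE); p=cs[0][:,0,:]
    P=np.array([atz(n,q,0.01)[:2] for q in p]).astype(np.float32)
    print(n,mm.sum(),cv2.minAreaRect(P*1000))
print(ctrl.get_obs()['time_s'])
E
```

```text
sample [0.461  0.0259 0.0018] [np.float64(0.0003768932076555183), np.float64(0.00037689320765551377)]
elec [ 0.4419 -0.3332  0.0276] [np.float64(0.0031896639856193692), np.float64(0.003189663985619445)]
deck [0.535  0.178  0.0489] [np.float64(0.003481486129884118), np.float64(0.0034814861298840534)]
seat [0.5633 0.1885 0.0807] [np.float64(0.0004632269212953162), np.float64(0.0004632269212953932)]
stop [0.5184 0.183  0.0743] [np.float64(0.005258647365139071), np.float64(0.005258647365139063)]
console [ 0.5942 -0.1543  0.0058] [np.float64(0.0033951331237464105), np.float64(0.0033951331237464665)]
tab [ 0.5413 -0.1585  0.1115] [np.float64(0.0005132801579678057), np.float64(0.0005132801579677517)]
hinge [ 0.6452 -0.1636  0.122 ] [np.float64(0.000685870275577748), np.float64(0.0006858702755777709)]
disc [0.444  0.308  0.0091] [np.float64(0.00014962862541134374), np.float64(0.00014962862541133048)]
bottle [ 0.6927  0.3418 -0.0027] [np.float64(0.0002125056335722906), np.float64(0.00021250563357229238)]
beaker [ 0.7022 -0.3674 -0.0087] [np.float64(0.0008462990984845368), np.float64(0.000846299098484752)]
scene 442 ((462.2928771972656, 22.648067474365234), (76.1923599243164, 51.3689079284668), 20.512828826904297)
side 445 ((457.9508056640625, 26.078460693359375), (69.15827178955078, 56.146217346191406), 18.632308959960938)
1.95
```

```bash
cat >> h.py <<'E'
def plan(pos,Rt,quiet=False):
    """Rt: 3x3 target tool; print deltas from the measured pose"""
    s=ctrl.get_obs(); R0=R.from_euler('xyz',s['eef_rot']); 
    t=R0.inv().apply(np.array(pos)-s['ee_pos'])/0.025
    w=(R0.inv()*R.from_matrix(Rt)).as_rotvec(degrees=True)/5
    print('T',np.round(t,3).tolist(),'turn',np.round(w,3).tolist(),'rows~',round(max(np.linalg.norm(t)*25/41.7,np.linalg.norm(w)*5/7.16),1))
def down(yaw):
    """tool x down, jaw axis y at world yaw+90deg (yaw = fwd direction deg)"""
    a=np.radians(yaw); x=np.array([0,0,-1.]); y=np.array([-np.sin(a),np.cos(a),0]); return np.stack([x,y,np.cross(x,y)],1)
E
python3 - <<'E'
from h import *
np.set_printoptions(precision=4,suppress=True)
print(toolrot().as_matrix()); c=optics.get_calibration('wrist'); s=ctrl.get_obs()
print('cam in tool',toolrot().inv().apply(c['origin']-s['ee_pos']))
print((toolrot().inv()*R.from_euler('xyz',c['orientation'])).as_matrix())
print(down(20))
plan([0.40,0.08,0.30],down(15))
E
```

```text
[[-0.      0.4067 -0.9136]
 [ 0.     -0.9136 -0.4067]
 [-1.     -0.      0.    ]]
cam in tool [-0.161   0.001  -0.0702]
[[ 0.0009 -0.2429  0.97  ]
 [ 1.      0.0003 -0.0009]
 [-0.0001  0.97    0.2429]]
[[ 0.     -0.342   0.9397]
 [ 0.      0.9397  0.342 ]
 [-1.      0.      0.    ]]
T [-3.022, -18.416, -15.918] turn [-34.201, -0.0, 0.0] rows~ 23.9
```

```bash
python3 - <<'E'
from h import *
plan([0.45,-0.24,0.28],down(180))
E
```

```text
T [-2.222, -5.909, -12.54] turn [4.799, 0.0, 0.0] rows~ 8.4
```

Request:
{"name": "arm_command", "arguments": {
  "deltas": [
    {"translation":[-2.2,-5.9,-12.5],"turn":[4.8,0,0]},
    {"translation":[-2.2,-5.9,-12.5],"turn":[4.8,0,0]},
    {"translation":[-2.2,-5.9,-12.5],"turn":[4.8,0,0]},
    {"translation":[-2.2,-5.9,-12.5],"turn":[4.8,0,0]},
    {"translation":[-2.2,-5.9,-12.5],"turn":[4.8,0,0]},
    {"translation":[-2.2,-5.9,-12.5],"turn":[4.8,0,0]},
    {"translation":[-2.2,-5.9,-12.5],"turn":[4.8,0,0]},
    {"translation":[-2.2,-5.9,-12.5],"turn":[4.8,0,0]},
    {"translation":[-2.2,-5.9,-12.5],"turn":[4.8,0,0]},
    {"translation":[-2.2,-5.9,-12.5],"turn":[4.8,0,0]},
    {"translation":[-2.2,-5.9,-12.5],"turn":[4.8,0,0]}
  ]
}}

```text
time_s: 2.87
ee_pos: [0.4497, -0.2398, 0.2795]
eef_rot: [2.09, 1.571, -1.049]
force: [-0.4, -0.6, -0.1]
grip_width: 0.0943
```

```bash
python3 - <<'E'
from h import *
import pickle
np.set_printoptions(precision=4,suppress=True)
c=optics.get_calibration('wrist'); snap('wrist','w1.png'); pickle.dump(c,open('w1.pkl','wb'))
for t in ['electrode_c','sample_c','guard_tab','guard_hinge','console']:
    for m in models.mark_of(t,'wrist'): print(t,np.round(m['at'],1),round(m['score'],2))
plan([0.47,0.08,0.28],down(190))
E
```

```text
electrode_c [383.6 170.6] 0.94
electrode_c [401.5  91.4] 0.56
sample_c [128.1 160.2] 0.82
sample_c [ 35.9 222.2] 0.81
sample_c [142. 244.] 0.63
guard_tab [239.   94.8] 0.82
console [256.7  61.7] 0.89
T [-0.026, -12.857, -0.835] turn [-2.018, 0.002, 0.001] rows~ 7.7
```

View pics/w1.png

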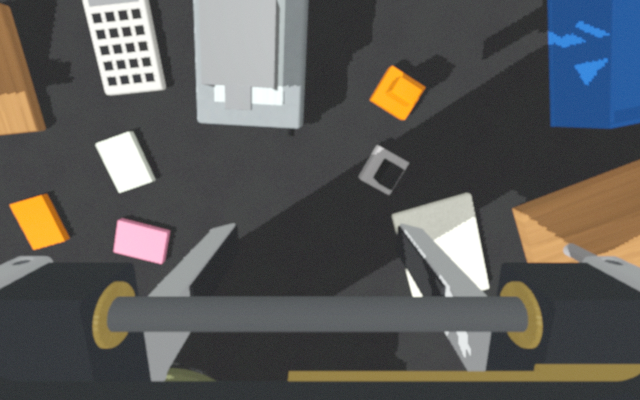

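The wrist picture shows the white plate (126,161), steel electrode (384,170) beside its orange copy (398,92), and the console with its guard (250,60). Next, the deck side.

Request:
{"name": "arm_command", "arguments": {
  "deltas": [
    {"translation":[0,-12.8,-1.2],"turn":[-2,0,0]},
    {"translation":[0,-12.8,-1.2],"turn":[-2,0,0]},
    {"translation":[0,-12.8,-1.2],"turn":[-2,0,0]},
    {"translation":[0,-12.8,-1.2],"turn":[-2,0,0]},
    {"translation":[0,-12.8,-1.2],"turn":[-2,0,0]},
    {"translation":[0,-12.8,-1.2],"turn":[-2,0,0]},
    {"translation":[0,-12.8,-1.2],"turn":[-2,0,0]},
    {"translation":[0,-12.8,-1.2],"turn":[-2,0,0]},
    {"translation":[0,-12.8,-1.2],"turn":[-2,0,0]},
    {"translation":[0,-12.8,-1.2],"turn":[-2,0,0]}
  ]
}}

```text
time_s: 4.0
ee_pos: [0.4791, 0.08, 0.2793]
eef_rot: [0.113, 1.57, -2.853]
force: [0.1, 0.1, 0.6]
grip_width: 0.0942
```

```bash
python3 - <<'E'
from h import *
import pickle
c=optics.get_calibration('wrist'); im=snap('wrist','w2.png'); pickle.dump(c,open('w2.pkl','wb'))
for t in ['sample_c','seat','stop','deck']:
    for m in models.mark_of(t,'wrist'): print(t,np.round(m['at'],1),round(m['score'],2))
cv2.imwrite('pics/w2z.png',cv2.resize(im[0:200,150:450,::-1],(800,533),interpolation=cv2.INTER_CUBIC))
a=cv2.imread('pics/w1.png'); cv2.imwrite('pics/w1z.png',cv2.resize(a[120:220,320:470],(600,400),interpolation=cv2.INTER_CUBIC))
E
```

```text
sample_c [346.3 267.1] 0.96
sample_c [359. 187.] 0.91
sample_c [250.6 229.9] 0.61
seat [234.9  85.9] 0.83
stop [235.4 126.5] 0.95
stop [511.2 122.1] 0.5
deck [242.6 114.9] 0.73
```

View pics/w2.png

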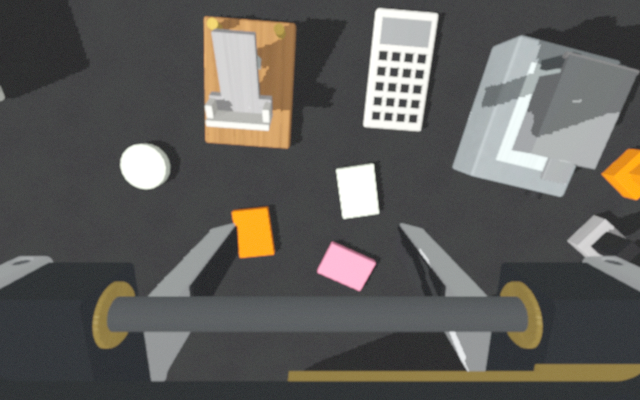

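View pics/w2z.png

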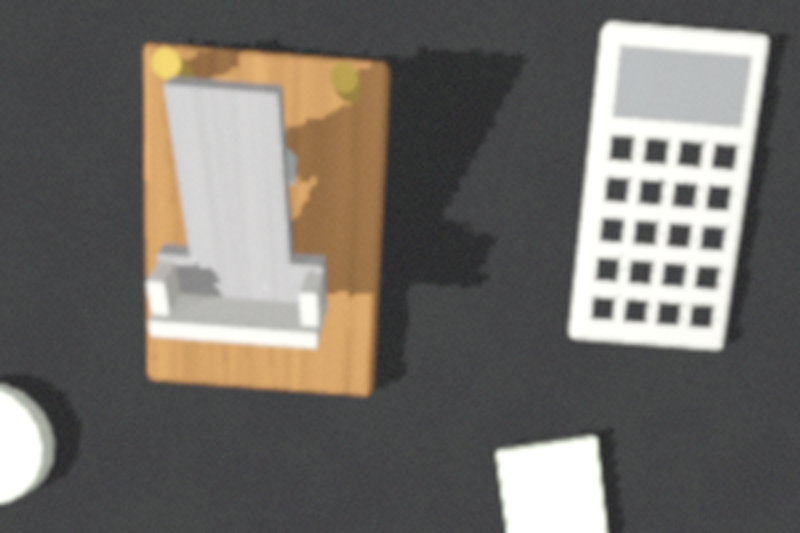

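View pics/w1z.png

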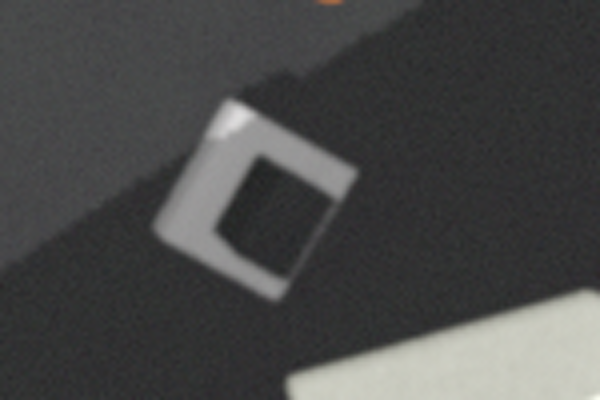

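```bash
python3 - <<'E'
import cv2
a=cv2.imread('pics/w2.png'); cv2.imwrite('pics/w2y.png',cv2.resize(a[5:155,195:305],None,fx=4,fy=4,interpolation=cv2.INTER_CUBIC)[:600])
a=cv2.imread('pics/side0.png'); cv2.imwrite('pics/siy.png',cv2.resize(a[225:305,220:310],None,fx=7,fy=7,interpolation=cv2.INTER_CUBIC)[:600])
E
```

```text
(no output)
```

View pics/w2y.png

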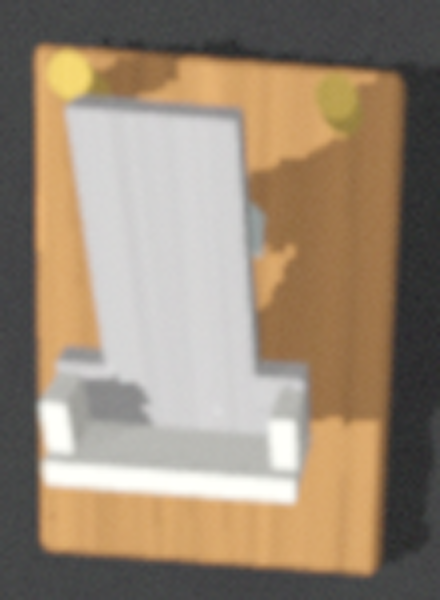

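View pics/siy.png

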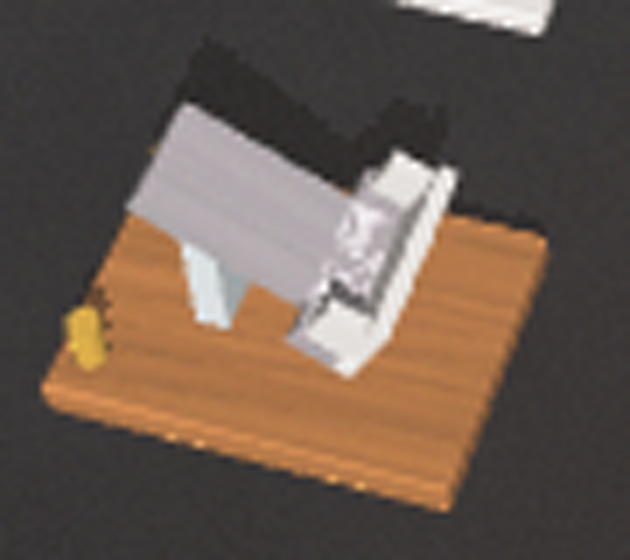

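```bash
cat > fitdeck.py <<'E'
from h import *
import pickle
from scipy.optimize import least_squares
np.set_printoptions(precision=4,suppress=True)
def camp(c,X):
    K=np.array(c['K']);M=R.from_euler('xyz',c['orientation']).as_matrix(); q=(X-np.array(c['origin']))@M@K.T
    return q[:,:2]/q[:,2:]
w2=pickle.load(open('w2.pkl','rb')); sd=optics.get_calibration('side')
A=[((86,21,0),(71,108)),((86,-21,0),(243,116)),((18,21,0),(104,362)),((18,-21,0),(256,374)),((0,35,24),(44,460)),((0,-35,24),(297,474)),((-7,35,24),(43,485)),((-7,-35,24),(295,501)),((15,28,18),(66,402)),((15,-28,18),(272,415)),((15,35,18),(40,400)),((15,-35,18),(299,417))]
B=[((86,-21,0),(188,102)),((86,21,0),(127,207)),((-7,-35,24),(457,172))]
LA=np.array([a for a,_ in A])/1000; PA=(np.array([p for _,p in A])+.5)/4-.5+[195,5]
LB=np.array([a for a,_ in B])/1000; PB=(np.array([p for _,p in B])+.5)/7-.5+[220,225]
def Rd(yaw): return R.from_euler('xyz',[0,-np.radians(30),yaw]).as_matrix()
def f(v,wb=1):
    T=v[:3]; M=Rd(v[3])
    r=(camp(w2,LA@M.T+T)-PA).ravel()
    return np.r_[r,wb*(camp(sd,LB@M.T+T)-PB).ravel()] 
if __name__=='__main__':
    for wb in (0,1):
        s=least_squares(f,[.53,.18,.06,.1],args=(wb,),loss='soft_l1'); print(wb,s.x,np.degrees(s.x[3]),np.abs(s.fun).mean()); print(f(s.x,1).reshape(-1,2).round(1).tolist())
    print('stop/seat', [(Rd(s.x[3])@np.array(p)/1000+s.x[:3]) for p in [(-3.5,0,24),(35,0,5)]])
    # wood base
    C=(np.array([(35,47),(404,74),(381,575),(42,550)])+.5)/4-.5+[195,5]
    o=np.array(w2['origin']);M=R.from_euler('xyz',w2['orientation']).as_matrix()
    G=[]
    for p in C:
        d=M@np.linalg.solve(w2['K'],[*p,1]); G.append((o+d*(0.016-o[2])/d[2])[:2])
    G=np.array(G);print(G,G.mean(0)); print(np.linalg.norm(G-np.roll(G,-1,0),axis=1)); e=G[0]-G[3];e2=G[1]-G[2]; print(np.degrees(np.arctan2(e[1],e[0])),np.degrees(np.arctan2(e2[1],e2[0])))
E
python3 fitdeck.py
```

```text
0 [0.539  0.1794 0.052  0.1009] 5.779682904274769 0.37741068899641117
[[-0.8, -1.3], [-0.9, 0.2], [0.8, 0.1], [0.1, 0.0], [0.0, -0.2], [-0.3, 1.2], [1.4, -0.9], [0.5, -0.1], [0.1, -0.1], [-0.1, 0.6], [0.2, -0.2], [-0.5, 0.6], [-0.5, -2.2], [1.1, -3.4], [0.3, -1.5]]
1 [0.539  0.1806 0.0475 0.1045] 5.988914847266839 0.6126744326107955
[[-0.7, -0.4], [-1.4, 0.9], [0.9, 0.2], [-0.3, -0.1], [0.4, -0.3], [-0.6, 0.8], [1.8, -1.2], [0.1, -0.7], [0.4, -0.2], [-0.5, 0.4], [0.6, -0.1], [-0.9, 0.3], [-0.6, -0.5], [1.1, -1.8], [0.2, 0.0]]
stop/seat [array([0.5241, 0.179 , 0.0665]), array([0.5667, 0.1835, 0.0693])]
[[0.6386 0.2456]
 [0.6507 0.136 ]
 [0.5022 0.1197]
 [0.4907 0.2298]] [0.5706 0.1828]
[0.1102 0.1494 0.1108 0.1487]
6.062251965234191 6.285221521763851
```

```bash
cat > rect.py <<'E'
from h import *
import pickle
def gnd(c,P,z):
    o=np.array(c['origin']);M=R.from_euler('xyz',c['orientation']).as_matrix()
    d=(M@np.linalg.solve(np.array(c['K']),np.c_[P,np.ones(len(P))].T)).T
    return (o+d*((z-o[2])/d[:,2])[:,None])[:,:2]
def comp(im,seed,fn):
    hsv=cv2.cvtColor(im,cv2.COLOR_BGR2HSV); m=fn(hsv).astype(np.uint8)
    k,l=cv2.connectedComponents(m,connectivity=4); mm=(l==l[seed[1],seed[0]]).astype(np.uint8)
    cs,_=cv2.findContours(mm,cv2.RETR_EXTERNAL,cv2.CHAIN_APPROX_NONE); return cs[0][:,0,:].astype(float),mm.sum()
if __name__=='__main__':
    for n,seed in (('w1',(126,160)),('w2',(358,190))):
        c=pickle.load(open(n+'.pkl','rb')); im=cv2.imread(f'pics/{n}.png')
        p,a=comp(im,seed,lambda h:(h[...,2]>150)&(h[...,1]<60)); G=gnd(c,p,0.01)
        print(n,a,cv2.minAreaRect((G*1000).astype(np.float32)))
    # electrode block top corners in w1z (scale 4, off 320,120)
    c=pickle.load(open('w1.pkl','rb'))
    C=(np.array([(232,100),(357,172),(279,300),(155,232)])+.5)/4-.5+[320,120]
    G=gnd(c,C,0.02);print(G,G.mean(0),np.linalg.norm(G-np.roll(G,-1,0),axis=1)); 
    for a,b in((0,1),(1,2),(2,3),(3,0)): e=G[b]-G[a];print(np.degrees(np.arctan2(e[1],e[0])))
    C=(np.array([(260,153),(338,202),(287,277),(217,228)])+.5)/4-.5+[320,120]
    G=gnd(c,C,0.06);print('grip',G,G.mean(0),np.linalg.norm(G-np.roll(G,-1,0),axis=1)); 
E
python3 rect.py
```

```text
w1 2221 ((460.0509033203125, 18.00054931640625), (72.31820678710938, 55.670230865478516), 18.72917938232422)
w2 1985 ((459.764404296875, 19.6578369140625), (72.72830963134766, 53.00407028198242), 18.733484268188477)
[[ 0.48493317 -0.31887925]
 [ 0.46161539 -0.36105603]
 [ 0.41829863 -0.33791319]
 [ 0.44143912 -0.29539575]] [ 0.45157158 -0.32831105] [0.04819336 0.04911143 0.04840677 0.04942881]
-118.93636771118324
151.8857509382481
61.44237800456755
-28.36569371399193
grip [[ 0.47277271 -0.32046238]
 [ 0.45818061 -0.3445565 ]
 [ 0.43518109 -0.33066162]
 [ 0.4502052  -0.30875355]] [ 0.4540849  -0.32610851] [0.02816835 0.0268709  0.02656478 0.02542419]
```

```bash
python3 - <<'E'
from h import *
plan([0.46,0.0205,0.075],down(198.7))
E
```

```text
T [8.18, 2.142, 1.155] turn [-1.762, -0.001, -0.001] rows~ 5.1
```

Request:
{"name": "arm_command", "arguments": {
  "deltas": [
    {"translation":[8.18,2.14,1.15],"turn":[-1.76,0,0]},
    {"translation":[8.18,2.14,1.15],"turn":[-1.76,0,0]},
    {"translation":[8.18,2.14,1.15],"turn":[-1.76,0,0]},
    {"translation":[8.18,2.14,1.15],"turn":[-1.76,0,0]},
    {"translation":[8.18,2.14,1.15],"turn":[-1.76,0,0]},
    {"translation":[8.18,2.14,1.15],"turn":[-1.76,0,0]},
    {"translation":[8.18,2.14,1.15],"turn":[-1.76,0,0]}
  ],
  "gripper": 75,
  "force": 12
}}

```text
time_s: 4.83
ee_pos: [0.4594, 0.0209, 0.0741]
eef_rot: [-0.369, 1.567, 3.099]
force: [0.3, 0.1, 0.3]
grip_width: 0.0749
```

```bash
python3 - <<'E'
from h import *
from rect import *
c=optics.get_calibration('wrist'); im=snap('wrist','w3.png'); pickle.dump(c,open('w3.pkl','wb'))
q=proj('wrist',[0.46,0.0205,0.01]);print(q)
p,a=comp(cv2.imread('pics/w3.png'),tuple(int(v) for v in q),lambda h:(h[...,2]>150)&(h[...,1]<60)); G=gnd(c,p,0.01); print(a,cv2.minAreaRect((G*1000).astype(np.float32)))
plan([0.46,0.0205,0.021],down(198.7))
E
```

```text
[316.74226861 215.84587282]
6351 ((460.1383361816406, 19.394533157348633), (70.4306869506836, 50.34530258178711), 18.698169708251953)
T [2.202, 0.023, 0.04] turn [0.003, -0.001, 0.0] rows~ 1.3
```

View pics/w3.png

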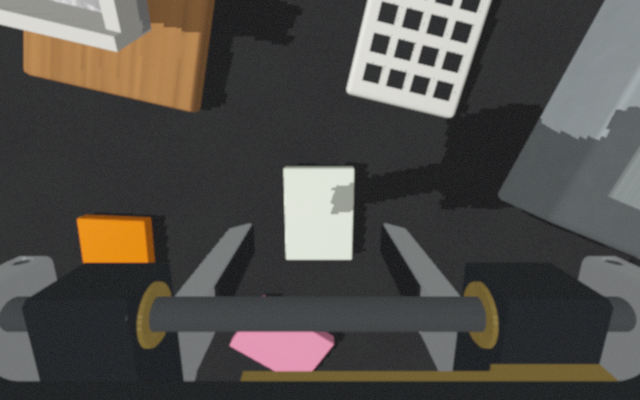

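Request:
{"name": "arm_command", "arguments": {
  "deltas": [
    {"translation":[1.0,0.06,0],"turn":[0,0,0]},
    {"translation":[2.13,0.06,0],"turn":[0,0,0]},
    {"translation":[2.13,0.06,0],"turn":[0,0,0]},
    {"translation":[2.13,0.06,0],"turn":[0,0,0]}
  ]
}}

```text
time_s: 5.22
ee_pos: [0.4616, 0.0206, 0.0234]
eef_rot: [2.854, 1.57, 0.04]
force: [0.9, 0.7, 0.4]
grip_width: 0.0751
```

Request:
{"name": "arm_command", "arguments": {
  "deltas": [
    {"translation":[0,0,0],"turn":[0,0,0]},
    {"translation":[0,0,0],"turn":[0,0,0]},
    {"translation":[0,0,0],"turn":[0,0,0]},
    {"translation":[0,0,0],"turn":[0,0,0]},
    {"translation":[0,0,0],"turn":[0,0,0]},
    {"translation":[0,0,0],"turn":[0,0,0]}
  ],
  "gripper": 44,
  "force": 12
}}

```text
time_s: 5.72
ee_pos: [0.4611, 0.0203, 0.0226]
eef_rot: [2.837, 1.57, 0.023]
force: [-3.0, 0.8, 9.1]
grip_width: 0.0497
```

```bash
python3 - <<'E'
from h import *
s=ctrl.get_obs(); print(s['ee_pos'],s['force'],s['grip_width'])
D=np.array([0.539,0.180,0.050]); 
M=R.from_euler('xyz',[0,-np.radians(30),np.radians(6.1)]).as_matrix()
T=np.stack([-M[:,2],-M[:,1],-M[:,0]],1)
off=s['ee_pos'][2]-0.005 # tcp above plate centre
plan([s['ee_pos'][0],s['ee_pos'][1],0.15],down(198.7))
for p in [(42,0,5+45),(38,0,5+4)]: print(p, D+M@(np.array(p)/1000+[0,0,off])); plan(D+M@(np.array(p)/1000+[0,0,off]),T)
E
```

```text
[0.46114328 0.02031172 0.02260746] [-2.99794     0.79639262  9.08734863] 0.0497405740792939
T [-5.096, 0.002, -0.006] turn [0.019, -0.014, -0.004] rows~ 3.1
(42, 0, 50) [0.54155479 0.18027303 0.12954978]
T [-4.273, -5.019, -5.112] turn [2.481, 5.961, 0.662] rows~ 5.0
(38, 0, 9) [0.55849423 0.18208333 0.09204274]
T [-2.772, -4.87, -5.775] turn [2.481, 5.961, 0.662] rows~ 4.8
```

Request:
{"name": "arm_command", "arguments": {
  "deltas": [
    {"translation":[-1.5,0,0],"turn":[0,0,0]},
    {"translation":[-3,0,0],"turn":[0,0,0]},
    {"translation":[-5.1,0,0],"turn":[0,0,0]},
    {"translation":[-5.1,0,0],"turn":[0,0,0]},
    {"translation":[-5.1,0,0],"turn":[0,0,0]},
    {"translation":[-5.1,0,0],"turn":[0,0,0]},
    {"translation":[-5.1,0,0],"turn":[0,0,0]}
  ]
}}

```text
time_s: 6.3
ee_pos: [0.4599, 0.0203, 0.1477]
eef_rot: [-0.365, 1.568, 3.105]
force: [0.1, 0.4, -2.1]
grip_width: 0.0495
```

```bash
python3 - <<'E'
from h import *
print(ctrl.tip_reach)
s=ctrl.get_obs(); print(s['ee_pos'],s['force'],s['grip_width'])
snap('wrist','w4.png')
D=np.array([0.539,0.180,0.050]); 
M=R.from_euler('xyz',[0,-np.radians(30),np.radians(6.1)]).as_matrix()
T=np.stack([-M[:,2],-M[:,1],-M[:,0]],1)
off=0.0176
for p in [(42,0,5+45),(38,0,5+4)]: print(p, D+M@(np.array(p)/1000+[0,0,off])); plan(D+M@(np.array(p)/1000+[0,0,off]),T)
E
```

```text
0.019
[0.45990434 0.0202878  0.14770404] [ 0.08920655  0.39254542 -2.0534421 ] 0.049498163373569826
(42, 0, 50) [0.5415585  0.18027342 0.12954332]
T [0.711, -5.005, -5.158] turn [2.478, 6.008, 0.673] rows~ 4.6
(38, 0, 9) [0.55849794 0.18208373 0.09203628]
T [2.21, -4.853, -5.827] turn [2.478, 6.008, 0.673] rows~ 4.7
```

View pics/w4.png

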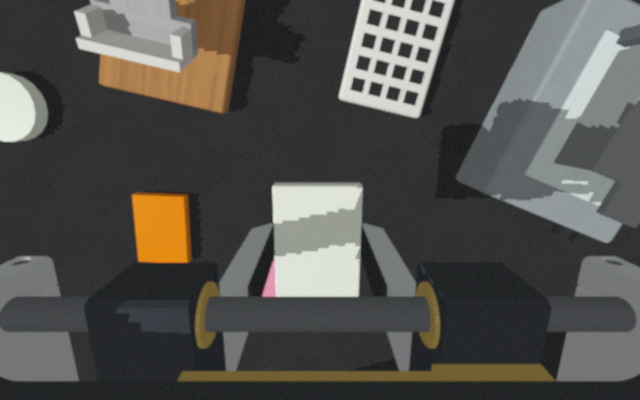

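Request:
{"name": "arm_command", "arguments": {
  "deltas": [
    {"translation":[0.7,-5.0,-5.16],"turn":[2.48,6.0,0.67]},
    {"translation":[0.7,-5.0,-5.16],"turn":[2.48,6.0,0.67]},
    {"translation":[0.7,-5.0,-5.16],"turn":[2.48,6.0,0.67]},
    {"translation":[0.7,-5.0,-5.16],"turn":[2.48,6.0,0.67]},
    {"translation":[0.7,-5.0,-5.16],"turn":[2.48,6.0,0.67]},
    {"translation":[0.7,-5.0,-5.16],"turn":[2.48,6.0,0.67]},
    {"translation":[0.7,-5.0,-5.16],"turn":[2.48,6.0,0.67]},
    {"translation":[0.7,-5.0,-5.16],"turn":[2.48,6.0,0.67]}
  ]
}}

```text
time_s: 7.02
ee_pos: [0.5421, 0.1795, 0.1309]
eef_rot: [3.139, 1.048, 0.105]
force: [-0.0, 0.5, -0.9]
grip_width: 0.0494
```

```bash
python3 - <<'E'
from h import *
s=ctrl.get_obs(); print(s['ee_pos'],s['force'],s['grip_width'])
D=np.array([0.539,0.180,0.050]); 
M=R.from_euler('xyz',[0,-np.radians(30),np.radians(6.1)]).as_matrix()
T=np.stack([-M[:,2],-M[:,1],-M[:,0]],1)
off=0.0176
print(toolrot().as_matrix()-T)
print('force deck frame',M.T@s['force'],'tcp deck',M.T@(s['ee_pos']-D)*1000)
snap('wrist','w5.png');a=snap('side','s5.png');b=snap('scene','c5.png')
cv2.imwrite('pics/s5z.png',cv2.resize(np.hstack([a[200:310,210:330,::-1],b[190:300,330:450,::-1]]),None,fx=3.3,fy=4,interpolation=cv2.INTER_CUBIC))
E
```

```text
[0.54211726 0.17953034 0.13085373] [-0.00717611  0.47993553 -0.92774687] 0.049397282385454294
[[-0.00073775  0.00092629 -0.00031076]
 [-0.00082168  0.0001004  -0.00154253]
 [-0.00047311  0.00138918  0.00082227]]
force deck frame [-0.42588572  0.47798067 -0.82538457] tcp deck [43.06798387 -0.79825095 68.49652926]
```

View pics/w5.png

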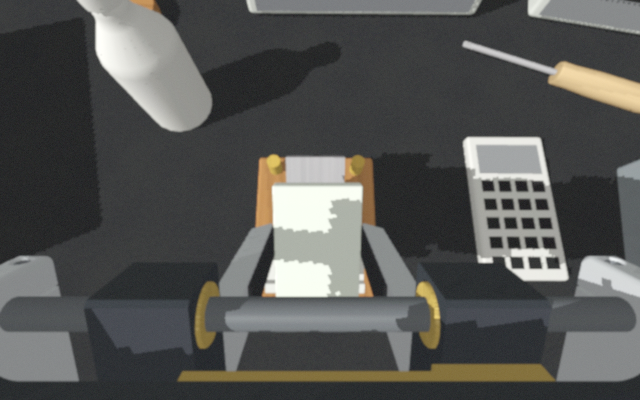

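View pics/s5z.png

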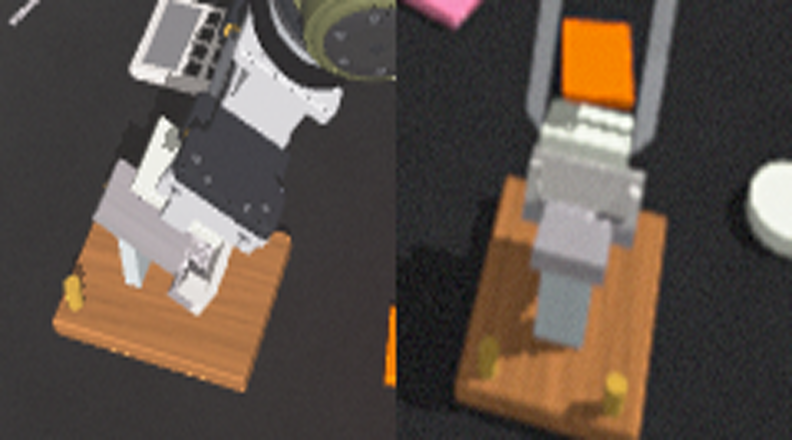

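Request:
{"name": "arm_command", "arguments": {
  "deltas": [
    {"translation":[0.8,-0.03,0],"turn":[0,0,0]},
    {"translation":[1.45,-0.03,0],"turn":[0,0,0]},
    {"translation":[1.45,-0.03,0],"turn":[0,0,0]},
    {"translation":[1.6,-0.03,0],"turn":[0,0,0]},
    {"translation":[1.6,-0.03,0],"turn":[0,0,0]},
    {"translation":[1.6,-0.03,0],"turn":[0,0,0]}
  ]
}}

```text
time_s: 7.67
ee_pos: [0.5624, 0.1828, 0.0978]
eef_rot: [3.141, 1.044, 0.106]
force: [0.5, 0.1, -1.5]
grip_width: 0.0499
```

```bash
cat > st.py <<'E'
from h import *
np.set_printoptions(precision=2,suppress=True)
D=np.array([0.539,0.180,0.050]); 
M=R.from_euler('xyz',[0,-np.radians(30),np.radians(6.1)]).as_matrix()
T=np.stack([-M[:,2],-M[:,1],-M[:,0]],1)
if __name__=='__main__':
    s=ctrl.get_obs(); print(s['time_s'],'F deck',M.T@s['force'],'tcp deck',M.T@(s['ee_pos']-D)*1000,'w',s['grip_width']*1000)
E
python3 - <<'E'
from st import *
a=snap('side','s6.png'); b=snap('wrist','w6.png')
cv2.imwrite('pics/s6z.png',cv2.resize(a[200:310,210:330,::-1],None,fx=5,fy=5,interpolation=cv2.INTER_CUBIC))
E
python3 st.py
```

```text
7.7667 F deck [ 0.34 -0.17 -0.98] tcp deck [44.44  0.52 29.69] w 49.55037295510008
```

View pics/s6z.png

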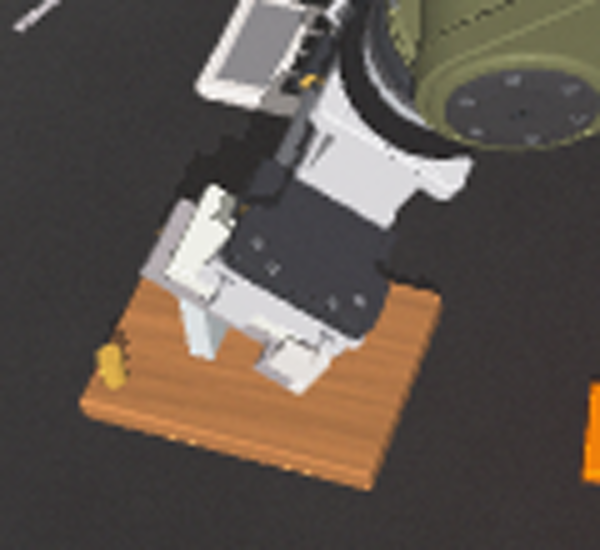

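View pics/w6.png

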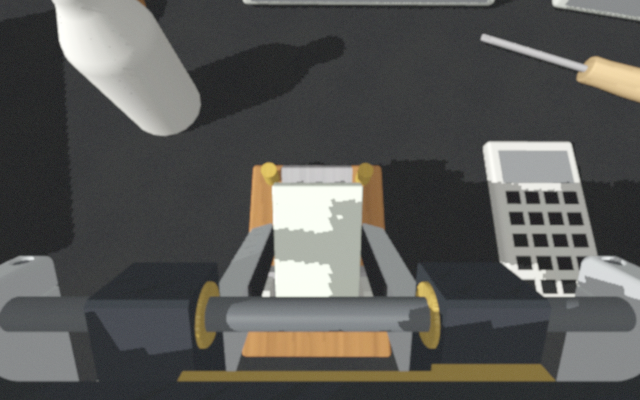

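Request:
{"name": "arm_command", "arguments": {
  "deltas": [
    {"translation":[0.08,0,0],"turn":[0,0,0]},
    {"translation":[0.14,0,0],"turn":[0,0,0]},
    {"translation":[0.16,0,0],"turn":[0,0,0]},
    {"translation":[0.16,0,0],"turn":[0,0,0]}
  ]
}}

```text
time_s: 8.1
ee_pos: [0.5643, 0.1833, 0.0935]
eef_rot: [3.141, 1.045, 0.106]
force: [0.3, -0.7, -0.8]
grip_width: 0.0495
```

```bash
python3 st.py
```

```text
8.1 F deck [-0.16 -0.68 -0.8 ] tcp deck [43.88  0.55 24.92] w 49.512306966421676
```

Request:
{"name": "arm_command", "arguments": {
  "deltas": [
    {"translation":[0.05,0,0.05],"turn":[0,0,0]},
    {"translation":[0.08,0,0.1],"turn":[0,0,0]},
    {"translation":[0.08,0,0.12],"turn":[0,0,0]},
    {"translation":[0.08,0,0.12],"turn":[0,0,0]}
  ]
}}

```text
time_s: 8.43
ee_pos: [0.5628, 0.1831, 0.0905]
eef_rot: [3.141, 1.045, 0.106]
force: [-0.2, -0.4, 1.1]
grip_width: 0.0498
```

```bash
python3 st.py
```

```text
8.4333 F deck [ 0.36 -0.41  1.08] tcp deck [41.08  0.58 23.08] w 49.75106675385869
```

Request:
{"name": "arm_command", "arguments": {
  "deltas": [
    {"translation":[0,0,0.08],"turn":[0,0,0]},
    {"translation":[0,0,0.14],"turn":[0,0,0]},
    {"translation":[0,0,0.18],"turn":[0,0,0]},
    {"translation":[0,0,0.18],"turn":[0,0,0]}
  ]
}}

```text
time_s: 8.77
ee_pos: [0.5588, 0.1827, 0.0882]
eef_rot: [3.141, 1.045, 0.106]
force: [-2.5, 0.8, 2.7]
grip_width: 0.0497
```

```bash
python3 st.py
```

```text
8.7667 F deck [-0.71  1.06  3.58] tcp deck [36.37  0.6  23.1 ] w 49.66591702936944
```

Request:
{"name": "arm_command", "arguments": {
  "deltas": [
    {"translation":[0,0,0.04],"turn":[0,0,0]},
    {"translation":[0,0,0.08],"turn":[0,0,0]},
    {"translation":[0,0,0.08],"turn":[0,0,0]},
    {"translation":[0,0,0.08],"turn":[0,0,0]}
  ]
}}

```text
time_s: 9.1
ee_pos: [0.5582, 0.1826, 0.088]
eef_rot: [-3.141, 1.042, 0.107]
force: [5.7, -0.8, 2.6]
grip_width: 0.0496
```

```bash
python3 st.py
```

```text
9.1 F deck [ 6.12 -1.37 -0.48] tcp deck [35.72  0.56 23.22] w 49.63817206403174
```

Request:
{"name": "arm_command", "arguments": {
  "deltas": [
    {"translation":[0.02,0,0],"turn":[0,0,0]},
    {"translation":[0.02,0,0],"turn":[0,0,0]}
  ]
}}

```text
time_s: 9.27
ee_pos: [0.5583, 0.1826, 0.0878]
eef_rot: [-3.141, 1.042, 0.107]
force: [2.2, -0.7, 6.6]
grip_width: 0.0497
```

Request:
{"name": "arm_command", "arguments": {
  "deltas": [
    {"translation":[0,0,0],"turn":[0,0,0]},
    {"translation":[0,0,0],"turn":[0,0,0]},
    {"translation":[0,0,0],"turn":[0,0,0]},
    {"translation":[-1,0,0],"turn":[0,0,0]},
    {"translation":[-2.5,0,0],"turn":[0,0,0]},
    {"translation":[-4,0,-0.5],"turn":[0,0,0]},
    {"translation":[-4,0,-0.5],"turn":[0,0,0]},
    {"translation":[-4,0,-0.5],"turn":[0,0,0]},
    {"translation":[-4,0,-0.5],"turn":[0,0,0]}
  ],
  "gripper": 66
}}

```text
time_s: 10.02
ee_pos: [0.5181, 0.1783, 0.1788]
eef_rot: [3.141, 1.046, 0.106]
force: [-0.1, -0.0, -0.7]
grip_width: 0.066
```

```bash
python3 - <<'E'
from st import *
import pickle
c=optics.get_calibration('wrist'); snap('wrist','w7.png'); pickle.dump(c,open('w7.pkl','wb'))
a=snap('side','s7.png'); 
cv2.imwrite('pics/s7z.png',cv2.resize(a[200:310,210:330,::-1],None,fx=5,fy=5,interpolation=cv2.INTER_CUBIC))
E
python3 st.py
```

```text
10.1167 F deck [ 0.07 -0.77 -0.21] tcp deck [ 45.66   0.39 121.31] w 66.30338649897134
```

View pics/w7.png

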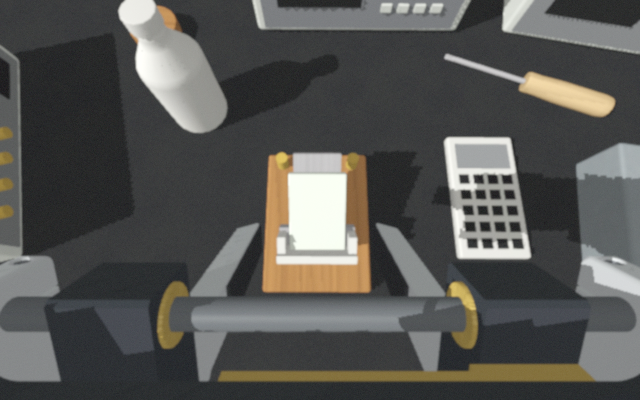

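View pics/s7z.png

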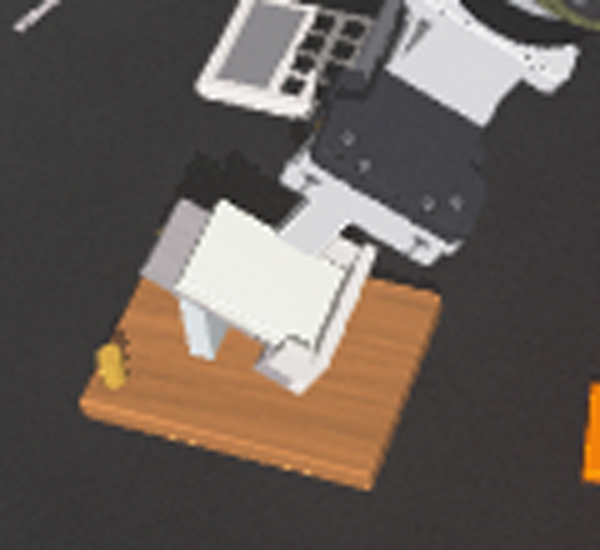

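Plate is seated flat between the cheeks and against the stop (wrist 317,212). Next, the electrode.

```bash
python3 - <<'E'
from st import *
plan([0.445,-0.325,0.19],down(151.5))
E
```

```text
T [-2.925, 19.703, 4.128] turn [6.76, -5.815, 1.802] rows~ 12.2
```

Request:
{"name": "arm_command", "arguments": {
  "deltas": [
    {"translation":[-3.0,3,0.7],"turn":[0,0,0]},
    {"translation":[-2.9,19.7,4.1],"turn":[6.76,-5.8,1.8]},
    {"translation":[-2.9,19.7,4.1],"turn":[6.76,-5.8,1.8]},
    {"translation":[-2.9,19.7,4.1],"turn":[6.76,-5.8,1.8]},
    {"translation":[-2.9,19.7,4.1],"turn":[6.76,-5.8,1.8]},
    {"translation":[-2.9,19.7,4.1],"turn":[6.76,-5.8,1.8]},
    {"translation":[-2.9,19.7,4.1],"turn":[6.76,-5.8,1.8]},
    {"translation":[-2.9,19.7,4.1],"turn":[6.76,-5.8,1.8]},
    {"translation":[-2.9,19.7,4.1],"turn":[6.76,-5.8,1.8]},
    {"translation":[-2.9,19.7,4.1],"turn":[6.76,-5.8,1.8]},
    {"translation":[-2.9,19.7,4.1],"turn":[6.76,-5.8,1.8]},
    {"translation":[-2.9,19.7,4.1],"turn":[6.76,-5.8,1.8]}
  ]
}}

```text
time_s: 11.12
ee_pos: [0.4473, -0.31, 0.1895]
eef_rot: [-1.703, 1.568, 0.941]
force: [0.7, 0.6, 0.4]
grip_width: 0.0663
```

Request:
{"name": "arm_command", "arguments": {
  "deltas": [
    {"translation":[0,0,0],"turn":[0,0,0]},
    {"translation":[0,0,0],"turn":[0,0,0]},
    {"translation":[0,0,0],"turn":[0,0,0]}
  ]
}}

```text
time_s: 11.37
ee_pos: [0.448, -0.3074, 0.1899]
eef_rot: [-1.761, 1.568, 0.883]
force: [1.1, 0.4, 0.3]
grip_width: 0.0657
```

```bash
python3 - <<'E'
from st import *
import pickle
s=ctrl.get_obs(); print(s['ee_pos'],s['qpos'])
c=optics.get_calibration('wrist'); a=snap('wrist','w8.png'); pickle.dump(c,open('w8.pkl','wb'))
for m in models.mark_of('electrode_c','wrist'): print(m)
p=proj('wrist',[.452,-.327,.03]);print(p); u,v=int(p[0]),int(p[1])
print(u-60,v-50)
cv2.imwrite('pics/w8z.png',cv2.resize(a[v-50:v+50,u-60:u+60,::-1],None,fx=6,fy=6,interpolation=cv2.INTER_CUBIC))
plan([0.445,-0.325,0.19],down(151.5))
E
```

```text
[ 0.45 -0.31  0.19] [-0.67  0.32  1.58  0.    1.24  1.4 ]
{'at': [332.0, 176.4], 'score': 0.69}
{'at': [297.7, 81.3], 'score': 0.63}
[332.91 175.7 ]
272 125
T [0.027, 0.708, -0.225] turn [0.016, -0.022, 0.03] rows~ 0.4
```

View pics/w8z.png

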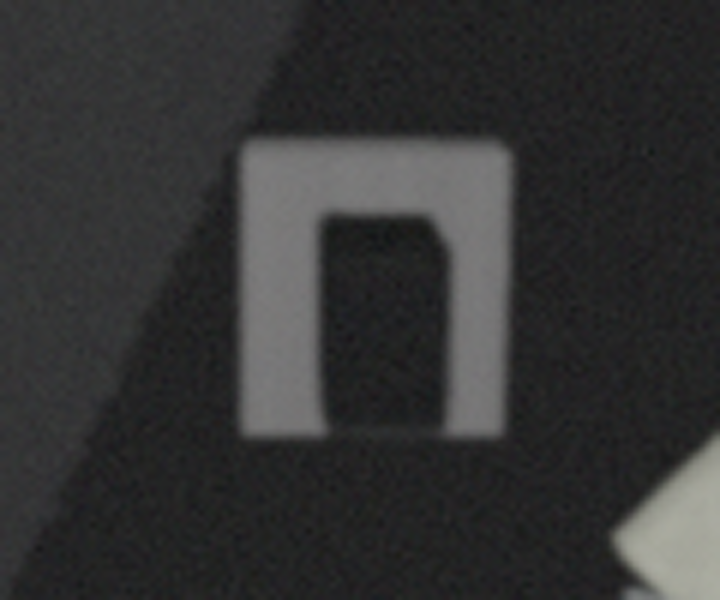

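```bash
python3 - <<'E'
from st import *
from rect import gnd
import pickle
np.set_printoptions(precision=4,suppress=True)
c=pickle.load(open('w8.pkl','rb'))
C=(np.array([(240,138),(513,140),(506,437),(240,437)])+.5)/6-.5+[272,125]
G=gnd(c,C,0.02);print(G,G.mean(0),np.linalg.norm(G-np.roll(G,-1,0),axis=1))
for a,b in((0,1),(1,2),(2,3),(3,0)): e=G[b]-G[a];print(np.degrees(np.arctan2(e[1],e[0])))
X=G.mean(0)
plan([*X,0.095],down(152)); plan([*X,0.045],down(152))
E
```

```text
[[ 0.4858 -0.3216]
 [ 0.4633 -0.3623]
 [ 0.4173 -0.3377]
 [ 0.4398 -0.2963]] [ 0.4516 -0.3295] [0.0465 0.0522 0.0471 0.0525]
-118.9177641499467
151.85518627041046
61.524217942071324
-28.753991023788245
T [3.827, 0.75, -0.534] turn [-0.084, -0.022, 0.03] rows~ 2.4
T [5.827, 0.756, -0.53] turn [-0.084, -0.022, 0.03] rows~ 3.5
```

Request:
{"name": "arm_command", "arguments": {
  "deltas": [
    {"translation":[3.8,0.74,-0.53],"turn":[0,0,0]},
    {"translation":[3.8,0.74,-0.53],"turn":[0,0,0]},
    {"translation":[3.8,0.74,-0.53],"turn":[0,0,0]},
    {"translation":[3.8,0.74,-0.53],"turn":[0,0,0]}
  ]
}}

```text
time_s: 11.8
ee_pos: [0.4504, -0.3286, 0.0925]
eef_rot: [-0.838, 1.566, 1.808]
force: [0.3, 0.1, -1.1]
grip_width: 0.066
```

```bash
python3 - <<'E'
from st import *
s=ctrl.get_obs(); print(s['ee_pos']*1000,s['force'])
a=snap('wrist','w9.png')
plan([.4516,-.329,0.045],down(151.5))
E
```

```text
[ 450.43 -328.65   92.53] [ 0.33  0.07 -1.09]
T [2.006, -0.006, -0.007] turn [0.014, -0.001, 0.034] rows~ 1.2
```

View pics/w9.png

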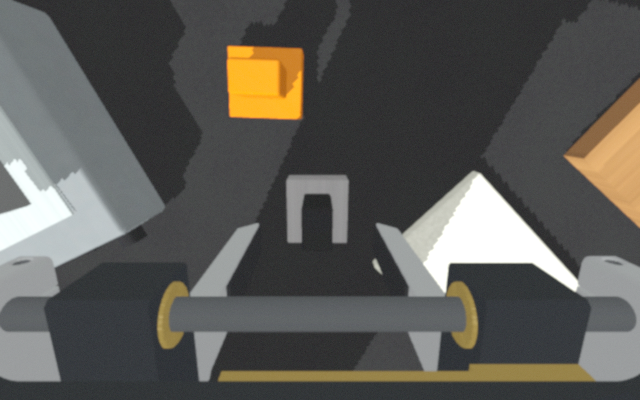

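Request:
{"name": "arm_command", "arguments": {
  "deltas": [
    {"translation":[1.0,0,0],"turn":[0,0,0]},
    {"translation":[1.92,0,0],"turn":[0,0,0]},
    {"translation":[1.92,0,0],"turn":[0,0,0]},
    {"translation":[1.92,0,0],"turn":[0,0,0]}
  ]
}}

```text
time_s: 12.18
ee_pos: [0.4521, -0.33, 0.0495]
eef_rot: [-2.546, 1.567, 0.099]
force: [-0.0, -0.4, 1.2]
grip_width: 0.0659
```

Request:
{"name": "arm_command", "arguments": {
  "deltas": [
    {"translation":[0,0,0],"turn":[0,0,0]},
    {"translation":[0,0,0],"turn":[0,0,0]},
    {"translation":[0,0,0],"turn":[0,0,0]},
    {"translation":[0,0,0],"turn":[0,0,0]},
    {"translation":[0,0,0],"turn":[0,0,0]},
    {"translation":[0,0,0],"turn":[0,0,0]},
    {"translation":[0,0,0],"turn":[0,0,0]}
  ],
  "gripper": 12,
  "force": 30
}}

```text
time_s: 12.77
ee_pos: [0.4516, -0.3304, 0.0483]
eef_rot: [-2.465, 1.567, 0.179]
force: [0.5, 1.4, 0.7]
grip_width: 0.0227
```

```bash
python3 - <<'E'
from st import *
s=ctrl.get_obs(); print(s['ee_pos']*1000,s['force'],s['grip_width'],s['time_s'])
E
```

```text
[ 451.57 -330.4    48.29] [0.51 1.37 0.66] 0.02272927040201743 12.7667
```

Request:
{"name": "arm_command", "arguments": {
  "deltas": [
    {"translation":[0,0,0],"turn":[0,0,0]},
    {"translation":[0,0,0],"turn":[0,0,0]},
    {"translation":[0,0,0],"turn":[0,0,0]}
  ]
}}

```text
time_s: 13.02
ee_pos: [0.4516, -0.3303, 0.0483]
eef_rot: [-2.439, 1.567, 0.205]
force: [0.5, 2.6, 0.8]
grip_width: 0.0197
```

Request:
{"name": "arm_command", "arguments": {
  "deltas": [
    {"translation":[-1.5,0,0],"turn":[0,0,0]},
    {"translation":[-3,0,0],"turn":[0,0,0]},
    {"translation":[-4.5,0,0],"turn":[0,0,0]},
    {"translation":[-6,0,0],"turn":[0,0,0]},
    {"translation":[-6,0,0],"turn":[0,0,0]},
    {"translation":[-6,0,0],"turn":[0,0,0]}
  ]
}}

```text
time_s: 13.52
ee_pos: [0.4512, -0.3308, 0.1992]
eef_rot: [-2.828, 1.565, -0.184]
force: [0.7, 0.3, -5.3]
grip_width: 0.0199
```

```bash
python3 - <<'E'
from st import *
s=ctrl.get_obs(); print(s['ee_pos']*1000,s['force'],s['grip_width'],s['time_s'])
off=.0183
p=D+M@(np.array([33,0,40+50])/1000+[0,0,off]); print(p)
plan(p,T)
E
```

```text
[ 451.23 -330.78  199.23] [ 0.71  0.3  -5.32] 0.019896225537578516 13.5167
[0.51 0.18 0.16]
T [1.551, -19.047, 7.513] turn [-6.757, 5.75, -1.81] rows~ 12.3
```

Request:
{"name": "arm_command", "arguments": {
  "deltas": [
    {"translation":[0.5,-19.0,7.5],"turn":[-6.75,5.75,-1.8]},
    {"translation":[0.5,-19.0,7.5],"turn":[-6.75,5.75,-1.8]},
    {"translation":[0.5,-19.0,7.5],"turn":[-6.75,5.75,-1.8]},
    {"translation":[0.5,-19.0,7.5],"turn":[-6.75,5.75,-1.8]},
    {"translation":[0.5,-19.0,7.5],"turn":[-6.75,5.75,-1.8]},
    {"translation":[0.5,-19.0,7.5],"turn":[-6.75,5.75,-1.8]},
    {"translation":[0.5,-19.0,7.5],"turn":[-6.75,5.75,-1.8]},
    {"translation":[1.5,-19.0,7.5],"turn":[-6.75,5.75,-1.8]},
    {"translation":[1.5,-19.0,7.5],"turn":[-6.75,5.75,-1.8]},
    {"translation":[1.5,-19.0,7.5],"turn":[-6.75,5.75,-1.8]},
    {"translation":[1.5,-19.0,7.5],"turn":[-6.75,5.75,-1.8]},
    {"translation":[1.5,-19.0,7.5],"turn":[-6.75,5.75,-1.8]}
  ]
}}

```text
time_s: 14.52
ee_pos: [0.5099, 0.1657, 0.1603]
eef_rot: [-3.14, 1.053, 0.107]
force: [1.9, -0.4, -5.1]
grip_width: 0.0201
```

Request:
{"name": "arm_command", "arguments": {
  "deltas": [
    {"translation":[0,0,0],"turn":[0,0,0]},
    {"translation":[0,0,0],"turn":[0,0,0]},
    {"translation":[0,0,0],"turn":[0,0,0]}
  ]
}}

```text
time_s: 14.77
ee_pos: [0.5103, 0.1635, 0.1609]
eef_rot: [-3.141, 1.053, 0.107]
force: [-0.1, -0.2, -5.3]
grip_width: 0.0198
```

```bash
python3 - <<'E'
from st import *
off=.0183
s=ctrl.get_obs(); print(s['ee_pos']*1000,s['force'])
for q in [(33,0,90),(33,0,50),(33,0,45)]: plan(D+M@(np.array(q)/1000+[0,0,off]),T)
E
python3 st.py
```

```text
[510.3  163.47 160.92] [-0.13 -0.19 -5.29]
T [0.116, -0.535, -0.152] turn [-0.0, 0.067, 0.005] rows~ 0.3
T [1.716, -0.535, -0.161] turn [-0.0, 0.067, 0.005] rows~ 1.1
T [1.916, -0.535, -0.162] turn [-0.0, 0.067, 0.005] rows~ 1.2
14.7667 F deck [-2.77 -0.17 -4.51] tcp deck [ 29.23 -13.39 111.21] w 19.834127017166942
```

Request:
{"name": "arm_command", "arguments": {
  "deltas": [
    {"translation":[0,-0.55,-0.15],"turn":[0,0.07,0]},
    {"translation":[0,-0.55,-0.15],"turn":[0,0.07,0]},
    {"translation":[0.8,-0.55,-0.15],"turn":[0,0.07,0]},
    {"translation":[1.5,-0.55,-0.15],"turn":[0,0.07,0]},
    {"translation":[1.7,-0.55,-0.15],"turn":[0,0.07,0]},
    {"translation":[1.7,-0.55,-0.15],"turn":[0,0.07,0]},
    {"translation":[1.7,-0.55,-0.15],"turn":[0,0.07,0]}
  ]
}}

```text
time_s: 15.35
ee_pos: [0.5341, 0.1792, 0.1281]
eef_rot: [-3.139, 1.044, 0.106]
force: [0.5, 0.6, -4.7]
grip_width: 0.0196
```

```bash
python3 - <<'E'
from st import *
a=snap('side','s10.png'); b=snap('wrist','w10.png')
cv2.imwrite('pics/s10z.png',cv2.resize(np.hstack([a[200:310,210:330,::-1],b[130:240,255:375,::-1]]),None,fx=3.3,fy=5,interpolation=cv2.INTER_CUBIC))
plan(D+M@(np.array([33,0.3,45])/1000+[0,0,.0183]),T)
E
python3 st.py
```

```text
T [0.295, -0.003, 0.096] turn [-0.021, -0.058, 0.007] rows~ 0.2
15.45 F deck [-1.79 -0.28 -3.58] tcp deck [35.37  0.21 70.69] w 20.06057829485535
```

View pics/s10z.png

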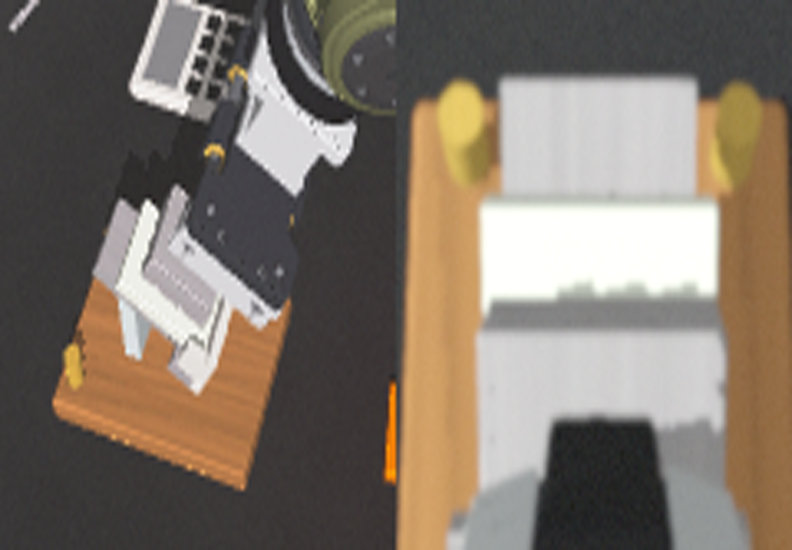

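Request:
{"name": "arm_command", "arguments": {
  "deltas": [
    {"translation":[0.15,0,0.05],"turn":[0,0,0]},
    {"translation":[0.28,0,0.1],"turn":[0,0,0]},
    {"translation":[0.36,0,0.1],"turn":[0,0,0]},
    {"translation":[0.38,0,0.1],"turn":[0,0,0]},
    {"translation":[0.38,0,0.1],"turn":[0,0,0]}
  ]
}}

```text
time_s: 15.87
ee_pos: [0.5368, 0.1804, 0.1184]
eef_rot: [-3.139, 1.043, 0.108]
force: [0.7, -0.2, -5.2]
grip_width: 0.02
```

```bash
python3 st.py
```

```text
15.8667 F deck [-2.02 -0.3  -4.82] tcp deck [32.36  0.65 60.28] w 19.956754133504564
```

Request:
{"name": "arm_command", "arguments": {
  "deltas": [
    {"translation":[0.03,0,0],"turn":[0,0,0]},
    {"translation":[0.05,0,0],"turn":[0,0,0]},
    {"translation":[0.05,0,0],"turn":[0,0,0]}
  ]
}}

```text
time_s: 16.12
ee_pos: [0.5375, 0.1805, 0.1175]
eef_rot: [-3.139, 1.043, 0.108]
force: [0.1, 0.3, -4.4]
grip_width: 0.0199
```

```bash
python3 st.py
```

```text
16.1167 F deck [-2.05  0.27 -3.89] tcp deck [32.53  0.63 59.16] w 19.915844654667804
```

Request:
{"name": "arm_command", "arguments": {
  "deltas": [
    {"translation":[0.02,0,0.06],"turn":[0,0,0]},
    {"translation":[0.02,0,0.12],"turn":[0,0,0]},
    {"translation":[0.02,0,0.2],"turn":[0,0,0]},
    {"translation":[0.02,0,0.24],"turn":[0,0,0]},
    {"translation":[0.02,0,0.24],"turn":[0,0,0]}
  ]
}}

```text
time_s: 16.53
ee_pos: [0.5326, 0.1801, 0.1144]
eef_rot: [-3.139, 1.042, 0.108]
force: [-1.7, 0.6, 2.4]
grip_width: 0.0196
```

```bash
python3 st.py
```

```text
16.5333 F deck [-0.22  0.74  2.87] tcp deck [26.7   0.77 58.94] w 19.60142573385187
```

Request:
{"name": "arm_command", "arguments": {
  "deltas": [
    {"translation":[-0.01,0,0.05],"turn":[0,0,0]},
    {"translation":[-0.01,0,0.09],"turn":[0,0,0]},
    {"translation":[-0.01,0,0.1],"turn":[0,0,0]},
    {"translation":[-0.01,0,0.1],"turn":[0,0,0]}
  ]
}}

```text
time_s: 16.87
ee_pos: [0.5312, 0.1798, 0.1138]
eef_rot: [-3.138, 1.04, 0.109]
force: [5.6, -0.2, -0.1]
grip_width: 0.0198
```

```bash
python3 st.py
```

```text
16.8667 F deck [ 4.75 -0.79 -2.84] tcp deck [25.15  0.66 59.1 ] w 19.838108938190146
```

Request:
{"name": "arm_command", "arguments": {
  "deltas": [
    {"translation":[0.02,0,0],"turn":[0,0,0]},
    {"translation":[0.02,0,0],"turn":[0,0,0]},
    {"translation":[0.02,0,0],"turn":[0,0,0]}
  ]
}}

```text
time_s: 17.12
ee_pos: [0.5314, 0.1799, 0.1137]
eef_rot: [-3.138, 1.04, 0.109]
force: [1.5, -0.9, 7.1]
grip_width: 0.0197
```

```bash
python3 st.py
```

```text
17.1167 F deck [ 4.8  -1.1   5.46] tcp deck [25.28  0.69 58.96] w 19.65231888720031
```

Request:
{"name": "arm_command", "arguments": {
  "deltas": [
    {"translation":[0,0,0],"turn":[0,0,0]},
    {"translation":[0,0,0],"turn":[0,0,0]},
    {"translation":[0,0,0],"turn":[0,0,0]},
    {"translation":[0,0,0],"turn":[0,0,0]},
    {"translation":[-0.6,0,0],"turn":[0,0,0]},
    {"translation":[-1.5,0,0],"turn":[0,0,0]},
    {"translation":[-3,0,0],"turn":[0,0,0]},
    {"translation":[-4,0,-0.8],"turn":[0,0,0]},
    {"translation":[-4,0,-0.8],"turn":[0,0,0]},
    {"translation":[-4,0,-0.8],"turn":[0,0,0]}
  ],
  "gripper": 44
}}

```text
time_s: 17.95
ee_pos: [0.4982, 0.1763, 0.2106]
eef_rot: [-3.138, 1.04, 0.109]
force: [-0.1, 0.8, 0.1]
grip_width: 0.0436
```

```bash
python3 - <<'E'
from st import *
import pickle
c=optics.get_calibration('wrist'); b=snap('wrist','w11.png'); pickle.dump(c,open('w11.pkl','wb'))
a=snap('side','s11.png'); 
cv2.imwrite('pics/s11z.png',cv2.resize(np.hstack([a[200:310,210:330,::-1],b[140:250,255:375,::-1]]),None,fx=3.3,fy=5,interpolation=cv2.INTER_CUBIC))
E
python3 st.py
```

```text
18.05 F deck [0.27 0.57 0.78] tcp deck [ 42.75   0.44 157.72] w 44.0010197154377
```

View pics/s11z.png

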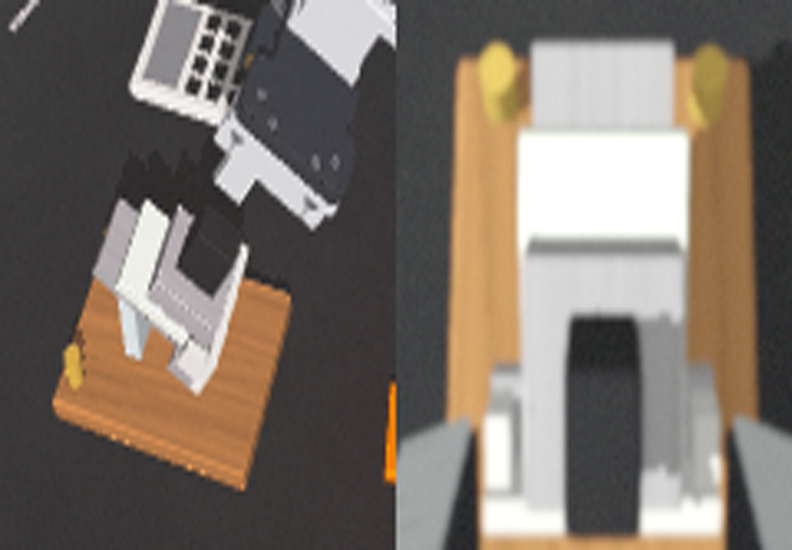

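```bash
python3 - <<'E'
from h import *
np.set_printoptions(precision=4,suppress=True)
s=ctrl.get_obs(); print(s['qpos'],s['ee_pos'],s['eef_rot'])
from scipy.optimize import least_squares
data=[([-1.2186,0.3005,1.5216,0,1.3207],[0.2236,-0.5022,0.2239]),(s['qpos'],s['ee_pos']),([-.67,.32,1.58,0,1.24],[.448,-.3074,.1899])]
w=[1,1,.3]
def fk(v,q):
    r0,h,L1,L2,L3,d=v
    a=q[1];b=q[1]+q[2];c=b+q[4]
    r=r0+L1*np.sin(a)+L2*np.sin(b)+L3*np.sin(c); z=h+L1*np.cos(a)+L2*np.cos(b)+L3*np.cos(c)
    return np.array([r,z])
def f(v):
    o=[]
    for (q,e),k in zip(data,w):
        r=np.sqrt(e[0]**2+e[1]**2-v[5]**2); o+=list(k*(fk(v,q)-[r,e[2]]))
    return np.r_[o,(v-np.array([0,.18,.4,.4,.25,.036]))*.003]
x=least_squares(f,[0,.18,.4,.4,.25,.036]);print(x.x,f(x.x)[:6]*1000)
E
```

```text
[ 0.3217  0.0282  1.9623 -0.1794  0.6424  1.9031] [0.4974 0.176  0.208 ] [-3.1396  1.0444  0.1073]
[0.0151 0.1528 0.4379 0.4177 0.2433 0.0156] [-0.5072  0.0622  0.0206 -0.0878  1.6216  0.0859]
```

Electrode is upright and square on the plate, down at the stop. For the console I'll flip the wrist so that the camera sits on the robot side.

```bash
python3 - <<'E'
from st import *
plan([0.50,0.02,0.29],down(273))
E
```

```text
T [-3.12, 6.213, -1.174] turn [-16.957, -4.827, -4.56] rows~ 12.7
```

Request:
{"name": "arm_command", "arguments": {
  "deltas": [
    {"translation":[-2,0,0],"turn":[0,0,0]},
    {"translation":[-3.1,6.2,-1.2],"turn":[-16.9,-4.8,-4.5]},
    {"translation":[-3.1,6.2,-1.2],"turn":[-16.9,-4.8,-4.5]},
    {"translation":[-3.1,6.2,-1.2],"turn":[-16.9,-4.8,-4.5]},
    {"translation":[-3.1,6.2,-1.2],"turn":[-16.9,-4.8,-4.5]},
    {"translation":[-3.1,6.2,-1.2],"turn":[-16.9,-4.8,-4.5]},
    {"translation":[-3.1,6.2,-1.2],"turn":[-16.9,-4.8,-4.5]},
    {"translation":[-3.1,6.2,-1.2],"turn":[-16.9,-4.8,-4.5]},
    {"translation":[-3.1,6.2,-1.2],"turn":[-16.9,-4.8,-4.5]},
    {"translation":[-3.1,6.2,-1.2],"turn":[-16.9,-4.8,-4.5]},
    {"translation":[-3.1,6.2,-1.2],"turn":[-16.9,-4.8,-4.5]},
    {"translation":[-3.1,6.2,-1.2],"turn":[-16.9,-4.8,-4.5]}
  ],
  "gripper": 0
}}

```text
time_s: 19.05
ee_pos: [0.5009, 0.0201, 0.2891]
eef_rot: [2.562, 1.416, 0.629]
force: [-0.6, -0.0, -0.1]
grip_width: 0.0005
```

```bash
python3 - <<'E'
from st import *
s=ctrl.get_obs(); print(s['ee_pos'],s['qpos'])
plan([0.49,-0.16,0.28],down(360))
E
```

```text
[0.5  0.02 0.29] [-0.08  0.07  1.64  0.1   1.31  0.26]
T [-0.349, 2.141, 6.894] turn [-22.094, -0.051, -2.084] rows~ 15.5
```

Request:
{"name": "arm_command", "arguments": {
  "deltas": [
    {"translation":[-0.35,2.1,6.9],"turn":[-22.1,0,-2.1]},
    {"translation":[-0.35,2.1,6.9],"turn":[-22.1,0,-2.1]},
    {"translation":[-0.35,2.1,6.9],"turn":[-22.1,0,-2.1]},
    {"translation":[-0.35,2.1,6.9],"turn":[-22.1,0,-2.1]},
    {"translation":[-0.35,2.1,6.9],"turn":[-22.1,0,-2.1]},
    {"translation":[-0.35,2.1,6.9],"turn":[-22.1,0,-2.1]},
    {"translation":[-0.35,2.1,6.9],"turn":[-22.1,0,-2.1]},
    {"translation":[-0.35,2.1,6.9],"turn":[-22.1,0,-2.1]},
    {"translation":[-0.35,2.1,6.9],"turn":[-22.1,0,-2.1]},
    {"translation":[-0.35,2.1,6.9],"turn":[-22.1,0,-2.1]},
    {"translation":[-0.35,2.1,6.9],"turn":[-22.1,0,-2.1]},
    {"translation":[-0.35,2.1,6.9],"turn":[-22.1,0,-2.1]}
  ]
}}

```text
time_s: 20.05
ee_pos: [0.4881, -0.1594, 0.2795]
eef_rot: [1.871, 1.52, 1.369]
force: [0.0, -0.3, 0.3]
grip_width: 0.0005
```

```bash
python3 - <<'E'
from st import *
s=ctrl.get_obs(); print(s['ee_pos'],s['qpos'])
plan([0.49,-0.16,0.28],down(360))
E
```

```text
[ 0.49 -0.16  0.28] [-0.41  0.18  1.54  0.05  1.43 -1.49]
T [-0.02, 0.016, 0.078] turn [-5.746, -0.029, -0.587] rows~ 4.0
```

Request:
{"name": "arm_command", "arguments": {
  "deltas": [
    {"translation":[0,0,0.08],"turn":[-5.75,0,-0.59]},
    {"translation":[0,0,0.08],"turn":[-5.75,0,-0.59]},
    {"translation":[0,0,0.08],"turn":[-5.75,0,-0.59]},
    {"translation":[0,0,0.08],"turn":[-5.75,0,-0.59]},
    {"translation":[0,0,0.08],"turn":[-5.75,0,-0.59]},
    {"translation":[0,0,0.08],"turn":[-5.75,0,-0.59]}
  ]
}}

```text
time_s: 20.55
ee_pos: [0.4899, -0.1602, 0.2801]
eef_rot: [2.599, 1.569, 2.59]
force: [0.3, -0.3, -1.2]
grip_width: 0.0006
```

```bash
python3 - <<'E'
from st import *
import pickle
s=ctrl.get_obs(); print(s['ee_pos'],s['qpos'])
c=optics.get_calibration('wrist'); b=snap('wrist','w12.png'); pickle.dump(c,open('w12.pkl','wb')); print(c['origin'])
for t in ['guard_tab','guard_hinge','console','toggle_tip']:
    for m in models.mark_of(t,'wrist'): print(t,np.round(m['at'],1),round(m['score'],2))
E
```

```text
[ 0.49 -0.16  0.28] [-0.39  0.18  1.53  0.    1.42 -1.95]
[ 0.42 -0.16  0.44]
guard_tab [315.4 232.6] 0.8
console [313.3 240.8] 0.74
```

View pics/w12.png

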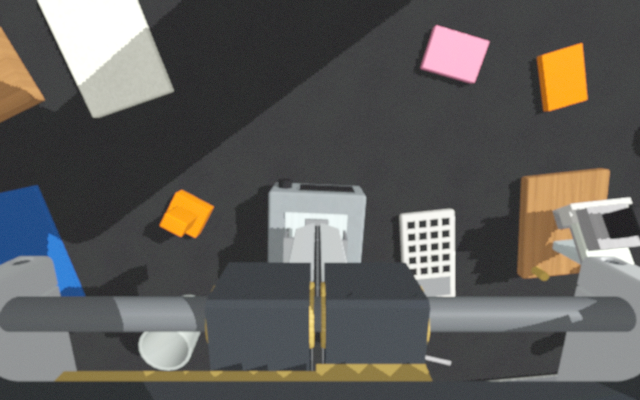

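```bash
python3 - <<'E'
import cv2
a=cv2.imread('pics/w12.png'); cv2.imwrite('pics/w12z.png',cv2.resize(a[170:270,255:380],None,fx=6,fy=6,interpolation=cv2.INTER_CUBIC))
a=cv2.imread('pics/w1.png'); cv2.imwrite('pics/w1y.png',cv2.resize(a[0:135,180:320],None,fx=4,fy=4,interpolation=cv2.INTER_CUBIC))
E
```

```text
(no output)
```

View pics/w12z.png

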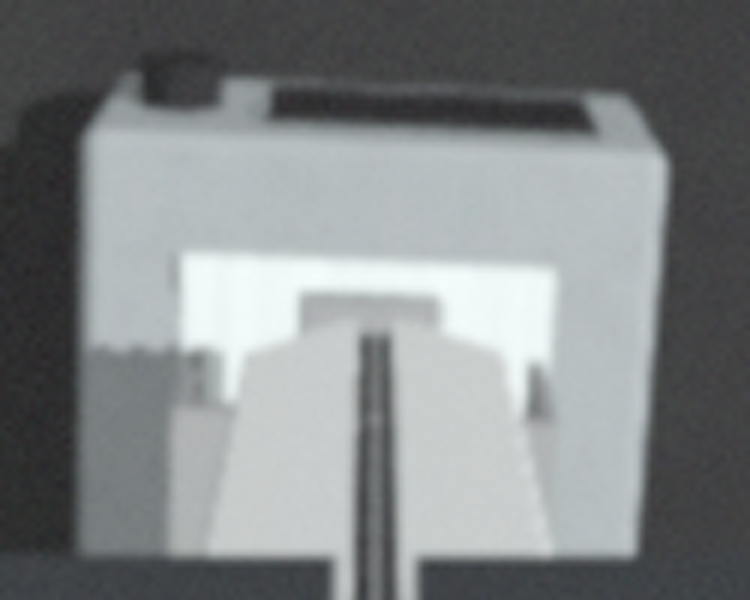

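View pics/w1y.png

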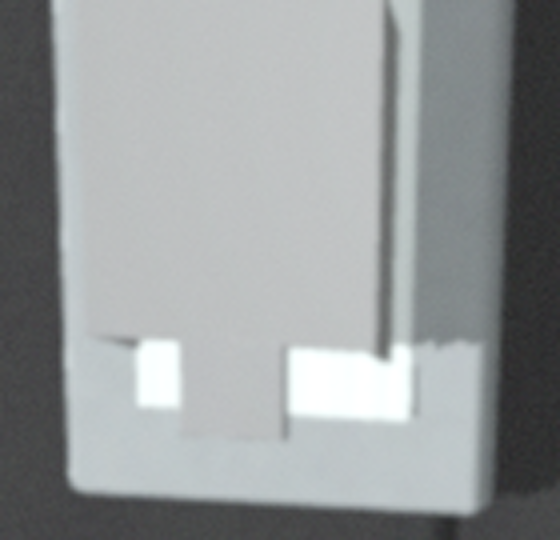

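```bash
python3 - <<'E'
from h import *
import pickle
from scipy.optimize import least_squares
np.set_printoptions(precision=4,suppress=True)
def camp(c,X):
    K=np.array(c['K']);Mc=R.from_euler('xyz',c['orientation']).as_matrix(); q=(X-np.array(c['origin']))@Mc@K.T
    return q[:,:2]/q[:,2:]
S=[('w12',6,(255,170),[((-80,-60,60),(88,134)),((-80,60,60),(666,152)),((-63,-13,112),(300,295)),((-63,13,112),(440,298)),((-41,-35,112),(172,405)),((-41,35,112),(553,416))]),
('w1',4,(180,0),[((-80,60,60),(70,490)),((-80,-60,60),(490,513)),((-63,13,112),(181,437)),((-63,-13,112),(287,440)),((-41,35,112),(88,336)),((-41,-35,112),(376,350))])]
cc={n:pickle.load(open(n+'.pkl','rb')) for n,*_ in S}
def f(v,use=(0,1)):
    a=v[2];c,s=np.cos(a),np.sin(a);o=[]
    for i in use:
        n,k,of,A=S[i]
        L=np.array([x for x,_ in A])/1000;P=(np.array([p for _,p in A])+.5)/k-.5+of
        W=np.c_[v[0]+c*L[:,0]-s*L[:,1],v[1]+s*L[:,0]+c*L[:,1],L[:,2]]
        o+=list((camp(cc[n],W)-P).ravel())
    return np.array(o)
for u in ((0,),(1,),(0,1)):
    r=least_squares(f,[.59,-.16,0],args=(u,),loss='soft_l1');print(u,r.x,np.degrees(r.x[2]),r.fun.reshape(-1,2).round(1).tolist())
v=r.x;c,s=np.cos(v[2]),np.sin(v[2])
for n,x in(('hinge',.055),('tab',-.051)): print(n,v[0]+c*x,v[1]+s*x)
E
```

```text
(0,) [ 0.5896 -0.1649 -0.0452] -2.592350068400896 [[-1.8, -0.9], [0.3, -0.4], [-0.5, -0.0], [0.3, 0.3], [0.1, 0.2], [0.8, 0.6]]
(1,) [ 0.5901 -0.1654 -0.0449] -2.571374293636443 [[-0.1, 0.6], [-1.1, -0.2], [0.1, -0.6], [0.0, -0.0], [0.1, 0.1], [0.4, 0.1]]
(0, 1) [ 0.5899 -0.1651 -0.0445] -2.5513137868607734 [[-2.1, -0.6], [0.0, -0.2], [-0.8, 0.3], [0.0, 0.6], [-0.2, 0.5], [0.5, 0.8], [-0.2, 0.7], [-1.3, -0.0], [-0.1, -0.3], [-0.2, 0.2], [-0.1, 0.3], [0.2, 0.3]]
hinge 0.6448450859617509 -0.16758841750339007
tab 0.5389501578639958 -0.16286992164440275
```

```bash
cat > con.py <<'E'
from h import *
np.set_printoptions(precision=3,suppress=True)
H=np.array([.6448,-.1676,0]); ya=np.radians(-2.56); cx=np.array([np.cos(ya),np.sin(ya),0]); cy=np.array([-np.sin(ya),np.cos(ya),0])
def P(u,z,l=0): return H+cx*u+cy*l+np.array([0,0,z])
def RT(phi):
    a=np.radians(phi); x=cx*np.cos(a)-np.array([0,0,np.sin(a)]); return np.stack([x,cy,np.cross(x,cy)],1)
def state():
    s=ctrl.get_obs(); d=s['ee_pos']-H; X=R.from_euler('xyz',s['eef_rot']).as_matrix()[:,0]
    print('t',round(s['time_s'],2),'u %.4f z %.4f l %.4f'%(d@cx,s['ee_pos'][2],d@cy),'phi',round(np.degrees(np.arctan2(-X[2],X@cx)),1),'F u,l,z',np.array([s['force']@cx,s['force']@cy,s['force'][2]]),'q',s['qpos'],'w',s['grip_width'])
def corner2tcp(c,phi,tr=.020):
    a=np.radians(phi); return np.array(c)-tr*np.array([np.cos(a),-np.sin(a)])-.008*np.array([np.sin(a),np.cos(a)])
if __name__=='__main__': state()
E
python3 - <<'E'
from con import *
state(); plan(P(-.18,.112),RT(58))
print(corner2tcp((-.108,.092),58))
E
```

```text
t 20.8 u -0.1550 z 0.2812 l 0.0003 phi 90.0 F u,l,z [ 0.77  -0.074 -0.033] q [-0.387  0.184  1.533  0.     1.425 -1.951] w 0.00025275972387562207
T [6.767, 0.024, -1.003] turn [0.415, -6.396, -0.121] rows~ 4.5
[-0.125  0.105]
```

Request:
{"name": "arm_command", "arguments": {
  "deltas": [
    {"translation":[3,0,-2],"turn":[0.4,-6.4,-0.1]},
    {"translation":[3,0,-2],"turn":[0.4,-6.4,-0.1]},
    {"translation":[3,0,-2],"turn":[0.4,-6.4,-0.1]},
    {"translation":[6.8,0,-1.5],"turn":[0.4,-6.4,-0.1]},
    {"translation":[6.8,0,-1],"turn":[0.4,-6.4,-0.1]},
    {"translation":[6.8,0,-1],"turn":[0.4,-6.4,-0.1]},
    {"translation":[6.8,0,-1],"turn":[0.4,-6.4,-0.1]},
    {"translation":[6.8,0,-1],"turn":[0.4,-6.4,-0.1]}
  ],
  "gripper": 0
}}

```text
time_s: 21.47
ee_pos: [0.4656, -0.1588, 0.1123]
eef_rot: [0.0, 1.018, -0.039]
force: [0.4, 0.5, 0.5]
grip_width: 0.0004
```

```bash
python3 con.py; python3 - <<'E'
from con import *
a=snap('side','s13.png'); cv2.imwrite('pics/s13z.png',cv2.resize(a[90:250,230:430,::-1],None,fx=3.6,fy=3.6,interpolation=cv2.INTER_CUBIC))
plan(P(-.125,.1),RT(58))
E
```

```text
t 21.47 u -0.1794 z 0.1123 l 0.0008 phi 58.3 F u,l,z [0.39  0.483 0.538] q [-0.532  0.109  2.152  0.603  0.454 -2.554] w 0.00043975892423469854
T [1.603, -0.033, 1.526] turn [0.086, -0.029, -0.024] rows~ 1.3
```

View pics/s13z.png

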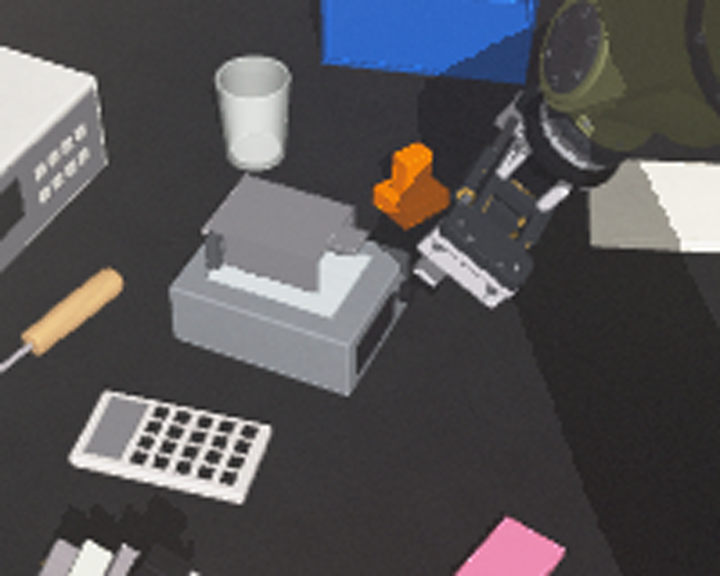

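```bash
cat >> con.py <<'E'
def RY(phi,yaw):
    a=np.radians(phi);b=np.radians(yaw); f=np.array([np.cos(b),np.sin(b),0]); y=np.array([-np.sin(b),np.cos(b),0]); x=f*np.cos(a)-np.array([0,0,np.sin(a)]); return np.stack([x,y,np.cross(x,y)],1)
E
python3 - <<'E'
from con import *
plan(P(-.18,.112,.003),RY(58,-22))
E
```

```text
T [0.034, 0.102, -0.088] turn [3.385, -0.024, -2.08] rows~ 2.8
```

Request:
{"name": "arm_command", "arguments": {
  "deltas": [
    {"translation":[0,0.1,0],"turn":[3.4,0,-2.1]},
    {"translation":[0,0.1,0],"turn":[3.4,0,-2.1]},
    {"translation":[0,0.1,0],"turn":[3.4,0,-2.1]},
    {"translation":[0,0.1,0],"turn":[3.4,0,-2.1]},
    {"translation":[0,0.1,0],"turn":[3.4,0,-2.1]}
  ]
}}

```text
time_s: 21.93
ee_pos: [0.4669, -0.1573, 0.1154]
eef_rot: [-0.006, 1.013, -0.383]
force: [-0.0, -1.0, -0.2]
grip_width: 0.0002
```

```bash
python3 con.py; python3 - <<'E'
from con import *
r=toolrot().as_matrix()
# target tcp waypoints: along approach, contact, arc.  tip corner in (u,z)
phi=58
def tcp(th,rr=.108,extra=0.0):
    t=np.radians(th); d=np.tan(np.radians(max(phi-th,0)))*(.118-rr)+.002+extra
    c=np.array([-rr*np.cos(t),.108+rr*np.sin(t)])-d*np.array([np.sin(t),np.cos(t)])
    return corner2tcp(c,phi)
s=ctrl.get_obs(); 
def rel(q): 
    w=P(q[0],q[1],.003)-s['ee_pos']; return (r.T@w/.025).round(2)
print('approach',tcp(0,extra=.010),rel(tcp(0,extra=.010)))
for th in (0,10,20,30,40,50,58,66,74,82,90,96,102): print(th,tcp(th),rel(tcp(th)))
E
```

```text
t 21.93 u -0.1781 z 0.1154 l 0.0023 phi 59.5 F u,l,z [ 0.027 -1.043 -0.155] q [-0.405  0.088  2.168  0.036  0.328 -1.629] w 0.0002468462769781212
approach [-0.125  0.093] [1.82 0.72 1.21]
0 [-0.125  0.103] [1.48 0.72 1.42]
10 [-0.126  0.127] [0.66 0.71 1.9 ]
20 [-0.122  0.148] [-0.01  0.75  2.49]
30 [-0.115  0.168] [-0.53  0.85  3.15]
40 [-0.103  0.186] [-0.91  1.    3.89]
50 [-0.089  0.201] [-1.15  1.18  4.66]
58 [-0.076  0.211] [-1.22  1.35  5.29]
66 [-0.063  0.219] [-1.21  1.52  5.87]
74 [-0.049  0.224] [-1.11  1.7   6.43]
82 [-0.034  0.227] [-0.93  1.9   6.98]
90 [-0.019  0.229] [-0.68  2.09  7.49]
96 [-0.008  0.228] [-0.44  2.24  7.84]
102 [0.003 0.227] [-0.16  2.39  8.17]
```

Request:
{"name": "arm_command", "arguments": {
  "deltas": [
    {"translation":[0.9,0.3,0.3],"turn":[0,0,0]},
    {"translation":[1.4,0.55,0.9],"turn":[0,0,0]},
    {"translation":[1.82,0.72,1.2],"turn":[0,0,0]},
    {"translation":[1.82,0.72,1.2],"turn":[0,0,0]},
    {"translation":[1.82,0.72,1.2],"turn":[0,0,0]}
  ]
}}

```text
time_s: 22.35
ee_pos: [0.5189, -0.1585, 0.0911]
eef_rot: [-0.003, 1.015, -0.38]
force: [-0.0, -0.3, 0.0]
grip_width: 0.0001
```

```bash
python3 con.py; python3 - <<'E'
from con import *
a=snap('side','s14.png'); cv2.imwrite('pics/s14z.png',cv2.resize(a[100:220,250:400,::-1],None,fx=4.8,fy=4.8,interpolation=cv2.INTER_CUBIC))
r=toolrot().as_matrix()
phi=58
def tcp(th,rr=.108,extra=0.0):
    t=np.radians(th); d=np.tan(np.radians(max(phi-th,0)))*(.118-rr)+.002+extra
    c=np.array([-rr*np.cos(t),.108+rr*np.sin(t)])-d*np.array([np.sin(t),np.cos(t)])
    return corner2tcp(c,phi)
s=ctrl.get_obs(); 
def rel(q): 
    w=P(q[0],q[1],.003)-s['ee_pos']; return (r.T@w/.025).round(2).tolist()
for th in (0,10,20,30,40,50,58,66,74,82,90,96,102): print(th,tcp(th),rel(tcp(th)))
E
```

```text
t 22.35 u -0.1262 z 0.0911 l 0.0035 phi 59.6 F u,l,z [-0.013 -0.262  0.05 ] q [-0.359  0.242  2.056 -0.038  0.288 -1.52 ] w 0.00011254029976559966
0 [-0.125  0.103] [-0.37, -0.0, 0.29]
10 [-0.126  0.127] [-1.19, -0.01, 0.78]
20 [-0.122  0.148] [-1.86, 0.04, 1.36]
30 [-0.115  0.168] [-2.39, 0.14, 2.03]
40 [-0.103  0.186] [-2.77, 0.28, 2.76]
50 [-0.089  0.201] [-3.0, 0.46, 3.53]
58 [-0.076  0.211] [-3.08, 0.63, 4.16]
66 [-0.063  0.219] [-3.07, 0.81, 4.74]
74 [-0.049  0.224] [-2.97, 0.99, 5.3]
82 [-0.034  0.227] [-2.79, 1.18, 5.85]
90 [-0.019  0.229] [-2.54, 1.38, 6.36]
96 [-0.008  0.228] [-2.3, 1.52, 6.71]
102 [0.003 0.227] [-2.03, 1.67, 7.04]
```

View pics/s14z.png

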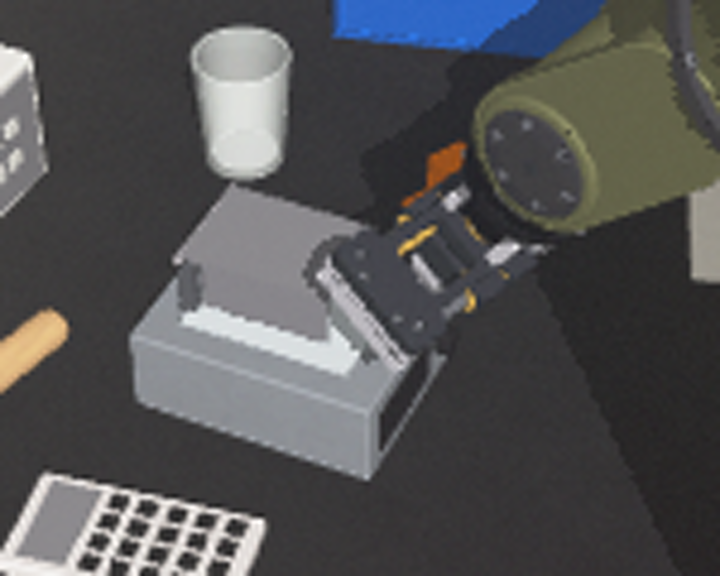

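Request:
{"name": "arm_command", "arguments": {
  "deltas": [
    {"translation":[-0.37,0,0.29],"turn":[0,0,0]},
    {"translation":[-0.78,0,0.53],"turn":[0,0,0]},
    {"translation":[-1.19,0,0.78],"turn":[0,0,0]},
    {"translation":[-1.53,0.02,1.07],"turn":[0,0,0]},
    {"translation":[-1.86,0.04,1.36],"turn":[0,0,0]},
    {"translation":[-2.13,0.09,1.7],"turn":[0,0,0]},
    {"translation":[-2.39,0.14,2.03],"turn":[0,0,0]},
    {"translation":[-2.58,0.21,2.4],"turn":[0,0,0]},
    {"translation":[-2.77,0.28,2.76],"turn":[0,0,0]},
    {"translation":[-2.77,0.28,2.76],"turn":[0,0,0]}
  ]
}}

```text
time_s: 23.23
ee_pos: [0.5426, -0.1604, 0.1872]
eef_rot: [0.0, 1.013, -0.379]
force: [0.7, -0.5, -0.2]
grip_width: 0.0003
```

```bash
python3 con.py; python3 - <<'E'
from con import *
a=snap('side','s15.png'); cv2.imwrite('pics/s15z.png',cv2.resize(a[60:220,230:430,::-1],None,fx=3.6,fy=3.6,interpolation=cv2.INTER_CUBIC))
r=toolrot().as_matrix()
phi=58
def tcp(th,rr=.108,extra=0.0):
    t=np.radians(th); d=np.tan(np.radians(max(phi-th,0)))*(.118-rr)+.002+extra
    c=np.array([-rr*np.cos(t),.108+rr*np.sin(t)])-d*np.array([np.sin(t),np.cos(t)])
    return corner2tcp(c,phi)
s=ctrl.get_obs(); 
def rel(q): 
    w=P(q[0],q[1],.003)-s['ee_pos']; return (r.T@w/.025).round(2).tolist()
for th in (40,50,58,66,74,82,90,96,102): print(th,tcp(th),rel(tcp(th)))
E
```

```text
t 23.23 u -0.1024 z 0.1872 l 0.0026 phi 59.5 F u,l,z [ 0.677 -0.44  -0.2  ] q [-0.344  0.125  1.922 -0.036  0.538 -1.51 ] w 0.00030182324636358963
40 [-0.103  0.186] [-0.02, 0.0, -0.01]
50 [-0.089  0.201] [-0.25, 0.19, 0.76]
58 [-0.076  0.211] [-0.33, 0.36, 1.4]
66 [-0.063  0.219] [-0.32, 0.53, 1.97]
74 [-0.049  0.224] [-0.22, 0.72, 2.54]
82 [-0.034  0.227] [-0.05, 0.91, 3.08]
90 [-0.019  0.229] [0.21, 1.11, 3.59]
96 [-0.008  0.228] [0.45, 1.25, 3.95]
102 [0.003 0.227] [0.72, 1.4, 4.27]
```

View pics/s15z.png

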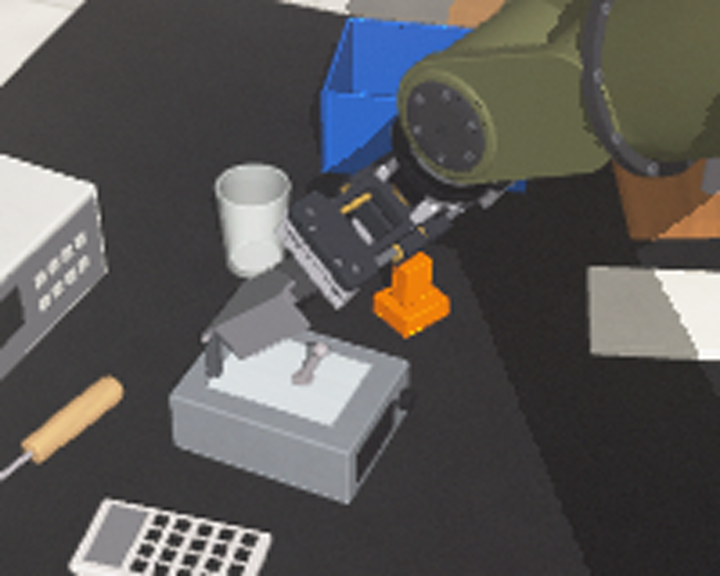

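The side view shows the guard raised to about 40°, with the toggle visible beneath it leaning to the operator. I'll carry on along the arc.

Request:
{"name": "arm_command", "arguments": {
  "deltas": [
    {"translation":[-0.13,0.1,0.38],"turn":[0,0,0]},
    {"translation":[-0.25,0.19,0.76],"turn":[0,0,0]},
    {"translation":[-0.3,0.28,1.1],"turn":[0,0,0]},
    {"translation":[-0.33,0.36,1.4],"turn":[0,0,0]},
    {"translation":[-0.32,0.53,1.97],"turn":[0,0,0]},
    {"translation":[-0.22,0.72,2.54],"turn":[0,0,0]},
    {"translation":[-0.05,0.91,3.08],"turn":[0,0,0]},
    {"translation":[0.21,1.11,3.59],"turn":[0,0,0]},
    {"translation":[0.45,1.25,3.95],"turn":[0,0,0]},
    {"translation":[0.7,1.4,4.25],"turn":[0,0,0]},
    {"translation":[0.7,1.4,4.25],"turn":[0,0,0]},
    {"translation":[0.7,1.4,4.25],"turn":[0,0,0]}
  ]
}}

```text
time_s: 24.28
ee_pos: [0.647, -0.1642, 0.225]
eef_rot: [0.001, 1.018, -0.379]
force: [0.6, 0.4, -0.7]
grip_width: 0.0004
```

```bash
python3 con.py; python3 - <<'E'
from con import *
a=snap('side','s16.png'); b=snap('scene','c16.png');cv2.imwrite('pics/s16z.png',cv2.resize(np.hstack([a[60:220,230:400,::-1],b[120:280,120:290,::-1]]),None,fx=2.35,fy=2.35,interpolation=cv2.INTER_CUBIC))
E
```

```text
t 24.28 u 0.0021 z 0.2250 l 0.0034 phi 59.8 F u,l,z [ 0.616  0.413 -0.742] q [-0.285  0.304  1.605 -0.078  0.684 -1.43 ] w 0.00040856247644972663
```

View pics/s16z.png

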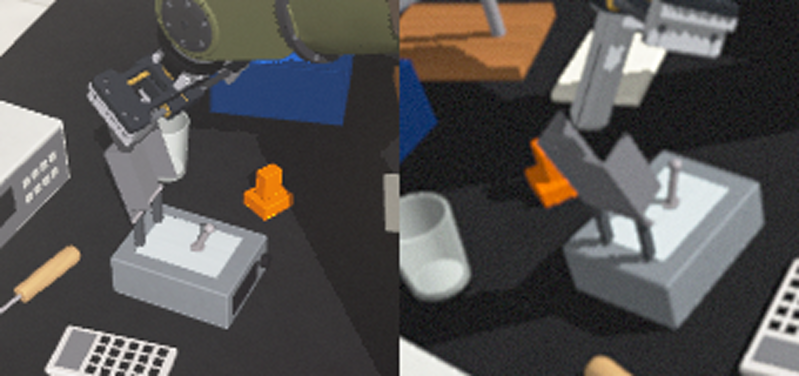

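```bash
python3 - <<'E'
from con import *
plan(P(-.08,.24,.0),RY(60,-22)); plan(P(-.125,.17,.0),RY(75,-10)); 
E
```

```text
T [-2.091, -1.199, -2.283] turn [0.044, 0.343, -0.031] rows~ 2.0
T [-0.603, -1.791, -5.201] turn [-2.163, 3.332, 0.93] rows~ 3.3
```

Request:
{"name": "arm_command", "arguments": {
  "deltas": [
    {"translation":[-2.1,-1.2,-2.3],"turn":[0,0,0]},
    {"translation":[-2.1,-1.2,-2.3],"turn":[0,0,0]},
    {"translation":[-0.6,-1.8,-5.2],"turn":[-2.15,3.3,0.93]},
    {"translation":[-0.6,-1.8,-5.2],"turn":[-2.15,3.3,0.93]},
    {"translation":[-0.6,-1.8,-5.2],"turn":[-2.15,3.3,0.93]},
    {"translation":[-0.6,-1.8,-5.2],"turn":[-2.15,3.3,0.93]},
    {"translation":[-0.6,-1.8,-5.2],"turn":[-2.15,3.3,0.93]},
    {"translation":[-0.6,-1.8,-5.2],"turn":[-2.15,3.3,0.93]}
  ]
}}

```text
time_s: 25.05
ee_pos: [0.5207, -0.1624, 0.1707]
eef_rot: [-0.002, 1.302, -0.179]
force: [1.0, -0.1, -0.1]
grip_width: 0.0005
```

```bash
python3 con.py; python3 - <<'E'
from con import *
import pickle
c=optics.get_calibration('wrist'); b=snap('wrist','w17.png'); a=snap('side','s17.png')
for n in ('wrist','side'):
  for m in models.mark_of('toggle_tip',n): print(n,m)
for n in ('wrist','side'): print(n,proj(n,P(-.0852,.0973)))
cv2.imwrite('pics/s17z.png',cv2.resize(a[60:220,230:430,::-1],None,fx=3.6,fy=3.6,interpolation=cv2.INTER_CUBIC))
plan(P(-.122,.105,.0),RY(75,-10))
E
```

```text
t 25.05 u -0.1242 z 0.1707 l -0.0003 phi 74.7 F u,l,z [ 0.958 -0.038 -0.083] q [-0.396  0.208  1.791  0.074  0.881 -1.829] w 0.00045597077112296484
wrist {'at': [323.3, 232.8], 'score': 0.55}
side {'at': [315.3, 157.4], 'score': 0.42}
wrist [324.39  230.263]
side [319.664 156.402]
T [2.552, 0.014, -0.596] turn [-0.015, 0.058, 0.006] rows~ 1.6
```

View pics/s17z.png

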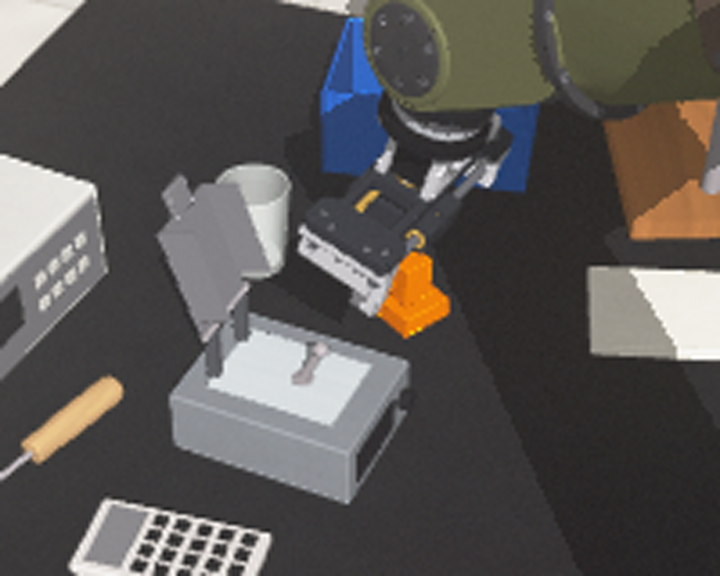

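Request:
{"name": "arm_command", "arguments": {
  "deltas": [
    {"translation":[1.5,0,-0.6],"turn":[0,0,0]},
    {"translation":[2.55,0,-0.6],"turn":[0,0,0]},
    {"translation":[2.55,0,-0.6],"turn":[0,0,0]},
    {"translation":[2.55,0,-0.6],"turn":[0,0,0]}
  ]
}}

```text
time_s: 25.58
ee_pos: [0.5224, -0.1625, 0.1045]
eef_rot: [0.002, 1.307, -0.174]
force: [-0.9, -0.0, 0.9]
grip_width: 0.0006
```

```bash
python3 con.py; python3 - <<'E'
from con import *
for u in (-.1,-.085,-.075,-.068): plan(P(u,.105,0),RY(75,-10))
E
```

```text
t 25.58 u -0.1226 z 0.1045 l -0.0003 phi 75.0 F u,l,z [-0.886 -0.074  0.873] q [-0.395  0.306  1.842  0.085  0.738 -1.846] w 0.0005998628304331583
T [0.212, 0.131, 0.868] turn [-0.014, 0.024, -0.002] rows~ 0.5
T [0.367, 0.209, 1.442] turn [-0.014, 0.024, -0.002] rows~ 0.9
T [0.47, 0.262, 1.825] turn [-0.014, 0.024, -0.002] rows~ 1.1
T [0.543, 0.298, 2.093] turn [-0.014, 0.024, -0.002] rows~ 1.3
```

Request:
{"name": "arm_command", "arguments": {
  "deltas": [
    {"translation":[0.1,0.06,0.4],"turn":[0,0,0]},
    {"translation":[0.2,0.12,0.8],"turn":[0,0,0]},
    {"translation":[0.3,0.16,1.1],"turn":[0,0,0]},
    {"translation":[0.37,0.2,1.4],"turn":[0,0,0]},
    {"translation":[0.42,0.23,1.6],"turn":[0,0,0]},
    {"translation":[0.47,0.26,1.8],"turn":[0,0,0]},
    {"translation":[0.47,0.26,1.8],"turn":[0,0,0]}
  ]
}}

```text
time_s: 26.17
ee_pos: [0.5702, -0.1645, 0.1054]
eef_rot: [-0.0, 1.305, -0.176]
force: [-0.5, 0.5, 0.1]
grip_width: 0.0005
```

```bash
python3 con.py; python3 - <<'E'
from con import *
a=snap('side','s18.png');b=snap('scene','c18.png');cv2.imwrite('pics/s18z.png',cv2.resize(np.hstack([a[100:220,250:400,::-1],b[130:250,160:310,::-1]]),None,fx=2.65,fy=2.65,interpolation=cv2.INTER_CUBIC))
E
```

```text
t 26.17 u -0.0747 z 0.1054 l -0.0002 phi 74.9 F u,l,z [-0.492  0.514  0.147] q [-0.363  0.395  1.714  0.07   0.772 -1.803] w 0.0005188343934926388
```

View pics/s18z.png

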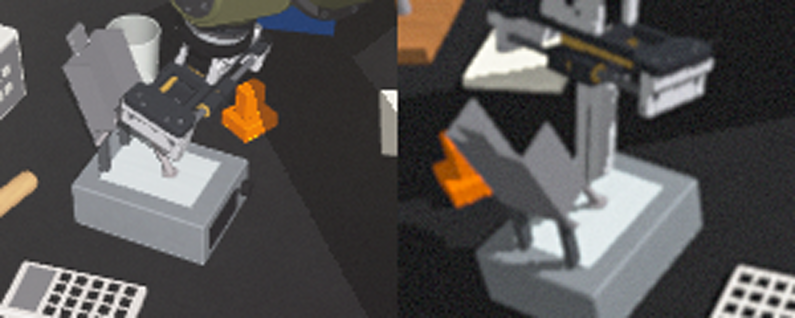

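Request:
{"name": "arm_command", "arguments": {
  "deltas": [
    {"translation":[0.02,0.02,0.12],"turn":[0,0,0]},
    {"translation":[0.05,0.03,0.22],"turn":[0,0,0]},
    {"translation":[0.06,0.04,0.28],"turn":[0,0,0]},
    {"translation":[0.06,0.04,0.28],"turn":[0,0,0]}
  ]
}}

```text
time_s: 26.6
ee_pos: [0.5752, -0.1645, 0.1046]
eef_rot: [0.001, 1.31, -0.174]
force: [-13.8, 0.7, 3.8]
grip_width: 0.0005
```

```bash
python3 con.py
```

```text
t 26.6 u -0.0697 z 0.1046 l -0.0000 phi 75.2 F u,l,z [-13.783   0.069   3.813] q [-0.36   0.408  1.697  0.067  0.782 -1.797] w 0.0005264235106440813
```

Request:
{"name": "arm_command", "arguments": {
  "deltas": [
    {"translation":[-0.2,-0.1,-0.9],"turn":[0,0,0]},
    {"translation":[-0.5,-0.2,-1.8],"turn":[0,0,0]},
    {"translation":[-2,-0.2,-2],"turn":[0,0,0]},
    {"translation":[-3.5,-0.2,-2],"turn":[0,0,0]},
    {"translation":[-5,-0.2,-2],"turn":[0,0,0]},
    {"translation":[-6,-0.2,-2],"turn":[0,0,0]},
    {"translation":[-6,-0.2,-2],"turn":[0,0,0]}
  ]
}}

```text
time_s: 27.18
ee_pos: [0.4904, -0.1548, 0.2429]
eef_rot: [-0.006, 1.297, -0.182]
force: [1.0, -0.6, 0.7]
grip_width: 0.0
```

```bash
python3 con.py; python3 - <<'E'
from con import *
a=snap('side','s19.png');b=snap('scene','c19.png');cv2.imwrite('pics/s19z.png',cv2.resize(np.hstack([a[100:220,250:400,::-1],b[130:250,160:310,::-1]]),None,fx=2.65,fy=2.65,interpolation=cv2.INTER_CUBIC))
for n in('side','scene'): print(n,proj(n,P(-.0488,.0973)),proj(n,P(-.0852,.0973)))
plan(P(-.04,.31,0),RY(90,-10));plan(P(.085,.29,0),RY(90,-10));plan(P(.085,.20,0),RY(90,-10))
E
```

```text
t 27.18 u -0.1548 z 0.2429 l 0.0059 phi 74.5 F u,l,z [ 1.023 -0.564  0.701] q [-0.407  0.06   1.783  0.07   1.033 -1.83 ] w 1.7039602786580196e-05
side [307.99  152.918] [319.664 156.402]
scene [227.117 199.111] [236.704 189.524]
T [-1.57, 0.354, 5.211] turn [-0.013, 3.061, 0.005] rows~ 3.3
T [0.51, 1.008, 9.781] turn [-0.013, 3.061, 0.005] rows~ 5.9
T [3.982, 1.009, 8.831] turn [-0.013, 3.061, 0.005] rows~ 5.8
```

View pics/s19z.png

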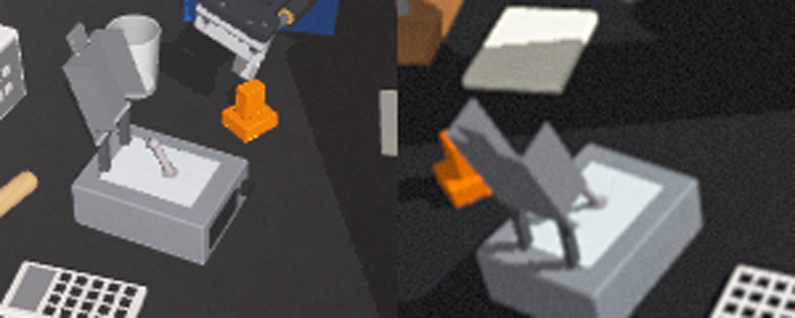

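Toggle is now at its "on" position: its side-view tip at (307,154) matches the predicted (308,153), and the push ended at about 14 N on the end stop. Next I go over and behind the open guard.

```bash
python3 - <<'E'
from con import *
for u,z in ((-.06,.31),(.075,.31),(.075,.21)): plan(P(u,z,0),RY(90,-10))
E
```

```text
T [-1.779, 0.25, 4.446] turn [-0.013, 3.061, 0.005] rows~ 2.9
T [-0.366, 0.955, 9.61] turn [-0.013, 3.061, 0.005] rows~ 5.8
T [3.492, 0.956, 8.554] turn [-0.013, 3.061, 0.005] rows~ 5.6
```

Request:
{"name": "arm_command", "arguments": {
  "deltas": [
    {"translation":[-1.8,0.1,2],"turn":[0,3,0]},
    {"translation":[-1.8,0.25,4.4],"turn":[0,3,0]},
    {"translation":[-1.8,0.25,4.4],"turn":[0,3,0]},
    {"translation":[-1.8,0.25,4.4],"turn":[0,3,0]},
    {"translation":[-0.4,0.95,9.6],"turn":[0,3,0]},
    {"translation":[-0.4,0.95,9.6],"turn":[0,3,0]},
    {"translation":[-0.4,0.95,9.6],"turn":[0,3,0]},
    {"translation":[-0.4,0.95,9.6],"turn":[0,3,0]},
    {"translation":[-0.4,0.95,9.6],"turn":[0,3,0]},
    {"translation":[-0.4,0.95,9.6],"turn":[0,3,0]},
    {"translation":[-0.4,0.95,9.6],"turn":[0,3,0]}
  ]
}}

```text
time_s: 28.2
ee_pos: [0.7189, -0.171, 0.3082]
eef_rot: [0.19, 1.569, 0.014]
force: [0.0, -0.3, -0.1]
grip_width: 0.0004
```

```bash
python3 con.py; python3 - <<'E'
from con import *
plan(P(.075,.21,0),RY(90,-10))
E
```

```text
t 28.2 u 0.0742 z 0.3082 l -0.0000 phi 89.9 F u,l,z [ 0.05  -0.262 -0.078] q [-0.283  0.75   0.667  0.     1.723 -1.678] w 0.00035821725666888626
T [3.927, 0.005, 0.028] turn [-0.012, 0.017, -0.003] rows~ 2.4
```

Request:
{"name": "arm_command", "arguments": {
  "deltas": [
    {"translation":[1.3,0,0],"turn":[0,0,0]},
    {"translation":[2.6,0,0],"turn":[0,0,0]},
    {"translation":[3.9,0,0],"turn":[0,0,0]},
    {"translation":[3.9,0,0],"turn":[0,0,0]},
    {"translation":[3.9,0,0],"turn":[0,0,0]}
  ]
}}

```text
time_s: 28.62
ee_pos: [0.7186, -0.171, 0.2124]
eef_rot: [0.171, 1.569, -0.005]
force: [0.6, 0.5, 0.8]
grip_width: 0.0007
```

```bash
python3 con.py; python3 - <<'E'
from con import *
plan(P(-.015,.21,0),RY(90,-10))
a=snap('side','s20.png');cv2.imwrite('pics/s20z.png',cv2.resize(a[60:220,230:400,::-1],None,fx=3.6,fy=3.6,interpolation=cv2.INTER_CUBIC))
E
```

```text
t 28.62 u 0.0739 z 0.2124 l -0.0001 phi 89.9 F u,l,z [0.624 0.507 0.762] q [-0.283  0.761  0.862  0.     1.517 -1.678] w 0.0006973154777640402
T [0.092, -0.461, -3.525] turn [-0.015, 0.019, -0.003] rows~ 2.1
```

View pics/s20z.png

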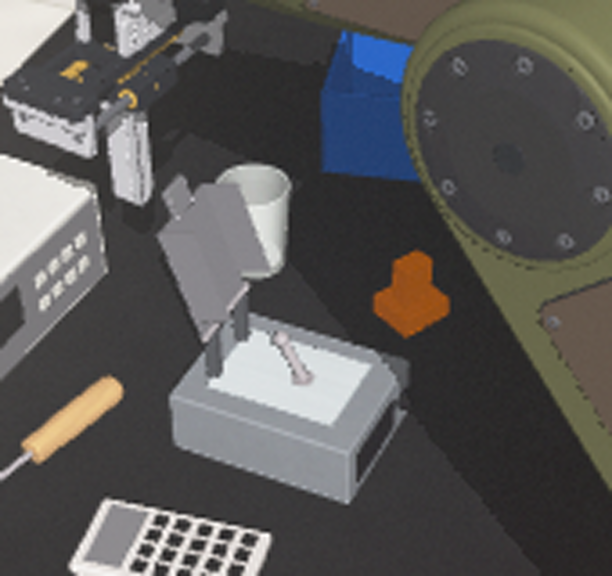

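Request:
{"name": "arm_command", "arguments": {
  "deltas": [
    {"translation":[0,-0.08,-0.6],"turn":[0,0,0]},
    {"translation":[0,-0.14,-1.1],"turn":[0,0,0]},
    {"translation":[0,-0.2,-1.5],"turn":[0,0,0]},
    {"translation":[0,-0.25,-1.9],"turn":[0,0,0]},
    {"translation":[0,-0.3,-2.3],"turn":[0,0,0]},
    {"translation":[0,-0.35,-2.7],"turn":[0,0,0]},
    {"translation":[0,-0.4,-3.1],"turn":[0,0,0]},
    {"translation":[0,-0.45,-3.5],"turn":[0,0,0]},
    {"translation":[0,-0.45,-3.5],"turn":[0,0,0]}
  ]
}}

```text
time_s: 29.42
ee_pos: [0.6312, -0.1671, 0.2157]
eef_rot: [-0.074, 1.563, -0.249]
force: [0.8, -1.0, -0.3]
grip_width: 0.0006
```

```bash
python3 con.py; python3 - <<'E'
from con import *
a=snap('side','s21.png');cv2.imwrite('pics/s21z.png',cv2.resize(a[60:220,230:400,::-1],None,fx=3.6,fy=3.6,interpolation=cv2.INTER_CUBIC))
E
```

```text
t 29.42 u -0.0137 z 0.2157 l -0.0001 phi 89.5 F u,l,z [ 0.849 -0.914 -0.336] q [-0.315  0.535  1.212  0.001  1.387 -1.71 ] w 0.0006031368614614568
```

View pics/s21z.png

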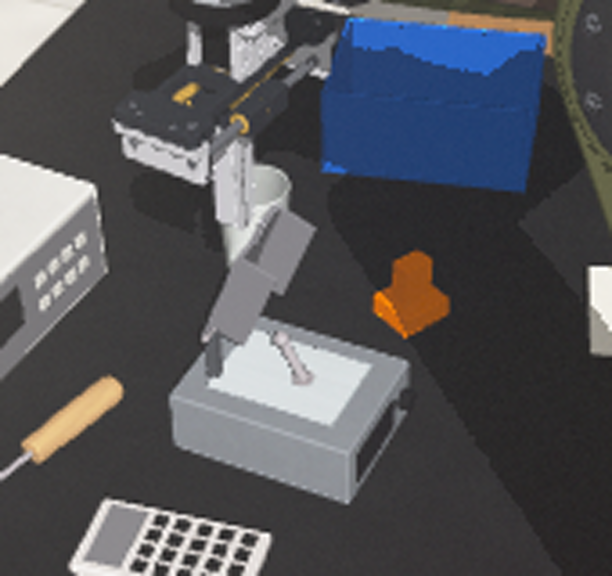

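Request:
{"name": "arm_command", "arguments": {
  "deltas": [
    {"translation":[-1,0,0.5],"turn":[0,0,0]},
    {"translation":[-2.5,0,0.5],"turn":[0,0,0]},
    {"translation":[-4,0,0.5],"turn":[0,0,0]},
    {"translation":[-4,0,0.5],"turn":[0,0,0]},
    {"translation":[-4,0,0.5],"turn":[0,0,0]},
    {"translation":[-4,0,0.5],"turn":[0,0,0]},
    {"translation":[-4,0,0.5],"turn":[0,0,0]},
    {"translation":[-4,0,0.5],"turn":[0,0,0]},
    {"translation":[-4,0,0.5],"turn":[0,0,0]},
    {"translation":[-4,0,0.5],"turn":[0,0,0]}
  ]
}}

```text
time_s: 30.3
ee_pos: [0.6433, -0.1689, 0.3114]
eef_rot: [0.111, 1.568, -0.065]
force: [-0.8, -0.9, -0.2]
grip_width: 0.0003
```

```bash
python3 - <<'E'
from con import *
a=snap('side','s22.png');b=snap('scene','c22.png');cv2.imwrite('pics/s22z.png',cv2.resize(a[90:310,220:400,::-1],None,fx=2.7,fy=2.7,interpolation=cv2.INTER_CUBIC)); cv2.imwrite('pics/c22z.png',cv2.resize(b[130:310,150:470,::-1],None,fx=2.5,fy=2.5,interpolation=cv2.INTER_CUBIC))
for n in('side','scene'):
  for m in models.mark_of('guard_tab',n): print(n,m)
  print(proj(n,P(-.106,.109)))
state()
E
```

```text
side {'at': [328.6, 153.0], 'score': 0.75}
[326.442 155.262]
scene {'at': [242.8, 179.8], 'score': 0.59}
scene {'at': [212.0, 207.5], 'score': 0.56}
[241.212 180.3  ]
t 30.5 u -0.0014 z 0.3118 l -0.0014 phi 89.8 F u,l,z [-1.242 -0.169  0.088] q [-0.312  0.53   1.002  0.001  1.606 -1.707] w 0.0004634643794372223
```

View pics/s22z.png

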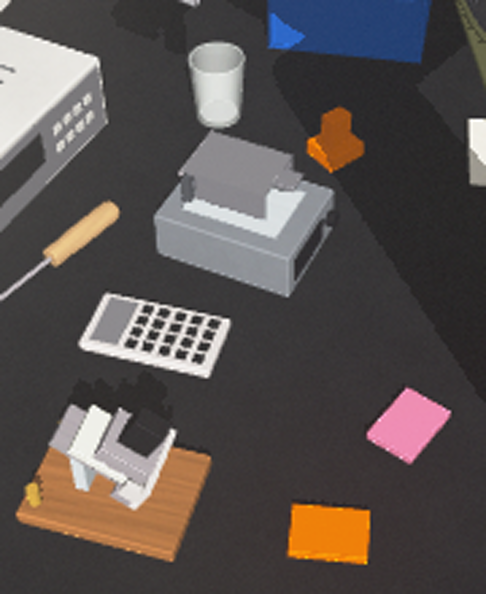

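View pics/c22z.png

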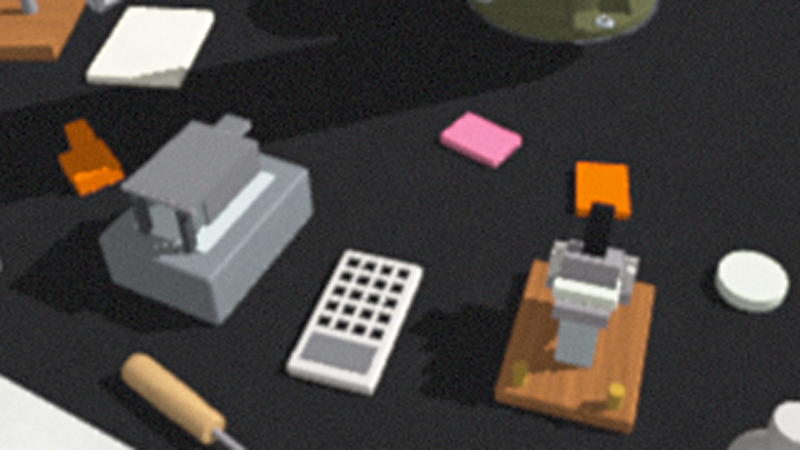

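```bash
python3 - <<'E'
from con import *
print(ctrl.hand_in())
E
```

```text
the job is handed in; nothing more can be done
None
```

The job is done and handed in at about 30.5 s of the 72 s allowed.

- **Plate:** I took the white one, not the pink or orange look-alikes. It lies flat on the deck, lengthwise up the slope, between the cheeks. I pushed it downhill until it met the lower stop at about 6 N.
- **Electrode:** I took the steel one, not the orange look-alike. It stands block down and square on the plate. I slid it to the stop, which pushed back at about 5–7 N, and released it. The last pictures show it still there.
- **Guard and toggle:** I lifted the guard from under its tab until it fell open and stayed. I pushed the toggle towards the hinge until it hit its end stop at about 14 N. Its tip then appeared within about 1 px of the predicted "on" position. I tipped the guard back past vertical, so it fell shut by its own weight rather than being lowered.
- **Last checks:** With the guard closed, its tab is within about 3 px of the predicted closed spot. The arm is clear of everything. The disc and beaker appear undisturbed and the arm touched neither; the bottle is only partly in the last crop, but nothing went near it.

**Not checked:** The closed guard hides the toggle, so I last saw it in the "on" position just before closing. While I was lining up to lift the guard, joint 6 read −2.554 rad at the edge of its ±2.55 range. I turned the wrist away straight after.

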